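# Strip the wheel pile and spring the polishing arbor

### The arm

A 6-joint arm with a two-finger parallel gripper is mounted at the origin on the work surface. World frame = base frame: x ahead of the robot, y to its left, z up, the work surface at z = 0. Lengths are in m, angles in rad, forces in N, time in s.
With the tool pointing down it reaches from about 0.25 to 0.725 m from the base axis. Payload 4 kg.
Tool frame: the origin (TCP) lies on the mounting face of the last link; the fingertips stand 173 mm ahead of it and the grasp point (between the pads) lies 155 mm ahead of it; z points along the fingers, y is the line along which they close (so a half turn about z gives the same grasp; the last joint's range is limited). The gripper opens to 85 mm and grips with 20 to 120 N. Pads are 22 mm wide; open, the fingers measure 114 mm over their backs; the gripper's body (76 mm by 85 mm) begins 54 mm behind the grasp point. The pads swing forward as they close: fully open they stand 13 mm farther back than shut.
Start: joints at [0, 0.241, 0.005, 1.335, 0, 1.571], TCP at [0.5, 0, 0.405] pointing down, gripper open.
Joint ranges: [-2.72, 2.72], [-1.05, 1.87], [-1.09, 1.28], [-1.99, 2.15], [-1.42, 1.44], [-3.14, 3.14]. Speed limits (rad/s): [2.79, 2.79, 3.14, 3.14, 3.14, 3.14].

### API

Orientations are given as a unit quaternion [x, y, z, w].
In Python, from plant import * gives the robot as it stands. The module is installed in compiled form; this text tells all that it offers.
- The arm moves only by the tool play_rows, never from a script. Its argument "motion" is a list of rows, each a list of 3 entries, a list of its own where there are three numbers: the turn, a rotation vector about the world's x, y, z scaled (see below), then the shift along the world's x, y, z scaled (see below), then the opening, from -1 (shut) to 1 (fully open). In form: [[[rx, ry, rz], [x, y, z], jaw], ...]. A call has exactly 8 rows; each row shifts and turns the commanded pose from where the row before left it; what a row does not reach is not made up. The controller multiplies each number of a shift by 750 mm and each number of a turn by 360 degrees. A row lasts 1/12 s, in which the tool goes at most 41.7 mm and 7.16 degrees, less where a joint would pass 70% of its speed; a pose out of reach is approached as far as the arm can. A call with a number of a shift or a turn outside -1 to 1 is refused whole. A call with a gripper value outside its range is refused whole. The fingers move at their own pace and stop on an object; "newtons" is the grip in N (left out, the last holds). Time passes only in rows, so rows that do not move let the fingers close, or fill a call up. It gives the time, the measured TCP pose, the force, the opening and the grip force at its end, in the units of the state.
- observe(): the state, without advancing time (a new reading comes with each control period).
- grab_frame(name): name is "scene" or "side" or "wrist"; returns a dict with "color" (480x640x3 uint8, red, green, blue), "range_z" (480x640 float32, m along the optical axis (not along the pixel's ray), 0 where there is no reading), "mtx" (3x3 intrinsics, pixels), "xyz" and "attitude" of the camera in the world. Camera axes: x right, y down, z forward; pixel columns grow to the right and rows downward; lengths in m; the calibration is good to about 2 mm. A picture is of the moment at which its call begins.
- finish_job(): hands the job in; it is judged then, once.
The state is a dict: "t": time; "joint_pos": joint angles; "qd": joint speeds; "joint_torque": joint torques, N m; "tcp_pos": TCP position; "orientation": TCP orientation; "force": force on the tool from outside, world axes, zero at the start; "moment": the same for the moment, N m; "width": opening from 0.0 (shut) to 1.0 (fully open); "grip_force": force on a finger pad.
Only numpy, scipy, OpenCV 4.12 (cv2) and the standard library are available. Lean on these libraries where they do the work, as an engineer would, in place of code of your own. Each camera call takes 0.05 s, during which the arm holds its last target. There are 200 camera calls.

### The job

Take the pile of spindle parts apart and set each part in its place: the two cone washers on the arbor, the dome-up one (dark steel showing) seated first and the hollow-up one (red hollow showing) seated on top of it, nose to nose; the blue wheel flat in the middle of the blue pad and the yellow wheel flat in the middle of the yellow pad. Keep each washer's face the way up it lies now and set the wheels down rather than dropping them. Leave the torch and the two amber lumps where they are.

Things in the scene. Friction and masses are not known exactly. Their poses are not given: they have to be found in the camera images.
- blue_wheel: Blue polishing wheel, a solid disc 66 mm in diameter, 22 mm thick, about 120 g, black centre 22 mm wide. Lies flat on the table at the bottom of the pile; the yellow wheel lies centred (within 1 mm) on it. Origin: centre of its underside; z is its axis, up.
- yellow_wheel: Yellow polishing wheel, a solid disc 56 mm in diameter, 18 mm thick, about 80 g, black centre 22 mm wide. Lies flat on the blue wheel; the hollow-up washer lies centred (within 1 mm) on it. Origin: centre of its underside; z is its axis, up.
- cup_washer: Dark steel cone washer lying hollow up on top of the pile, its red-painted hollow face showing. 46 mm outside diameter, 20 mm bore, 11 mm high, about 60 g; upright outer rim band from 5 to 11 mm above its underside, narrow nose (about 30 mm wide) below. Origin: on the axis in the plane of its underside; z is its axis, up as it lies.
- dome_washer: Same cone washer lying dome up, alone on the table: dark steel shows, the red hollow is underneath. 46 mm outside diameter, 20 mm bore, 11 mm high, about 60 g; upright outer rim band from 0 to 6 mm above its underside, narrow nose (about 30 mm wide) on top. Origin: on the axis in the plane of its underside; z is its axis, up as it lies.
- arbor: Fixed upright arbor: grey round base 90 mm wide, 10 mm high; on it a dark flange 40 mm wide whose top, the washers' seat, is 30 mm above the origin; from that a brass post 13 mm in diameter, tapered over its last 6 mm, top at 74 mm. Seated, the dome-up washer's underside is 30 mm and the hollow-up washer's 41 mm above the origin. Origin: centre of the base's underside, at table height; z up.
- blue_pad: Fixed blue square pad 100 x 100 mm, 6 mm thick, with a thin white circle 86 mm across on it. Origin: centre of its underside, at table height; its top is 6 mm above; x and y along its sides, z up.
- yellow_pad: Fixed yellow square pad 100 x 100 mm, 6 mm thick, with a thin white circle 86 mm across on it. Origin: centre of its underside, at table height; its top is 6 mm above; x and y along its sides, z up.
- torch: Loose dark metal pocket torch standing upright on its tail among the parts: 28 mm in diameter, head 36 mm, 120 mm tall, 150 g. To be left standing in its place. Origin: centre of its underside; z up.
- amber_a: Loose dark brown amber lump, 42 mm across and 22 mm high, to be left in its place. Origin: centre of its underside.
- amber_b: Loose honey-coloured amber lump, 38 mm across and 20 mm high, to be left in its place. Origin: centre of its underside.

How it is judged:
At the end, for the whole second after the job is handed in: Dome-up washer seated level on the arbor, hollow-up washer level on it (3 mm in height, 6 mm off axis, 9 degrees); each wheel flat, right way up, within 15 mm of the centre of its own colour's pad; all at rest; torch upright, torch and lumps within 30 mm of their start (horizontal distance between each of dome_washer, cup_washer and arbor below 0.006 m and z of dome_washer in the frame of arbor between 0.027 and 0.033 m and angle between each of dome_washer, cup_washer's own z axis and vertical below 0.15 rad and z of cup_washer in the frame of arbor between 0.038 and 0.044 m and horizontal distance between blue_wheel and blue_pad below 0.015 m and z of blue_wheel in the frame of blue_pad between 0.003 and 0.009 m and angle between each of blue_wheel, yellow_wheel's own z axis and vertical below 0.1 rad and horizontal distance between yellow_wheel and yellow_pad below 0.015 m and z of yellow_wheel in the frame of yellow_pad between 0.003 and 0.009 m and linear speed of each of dome_washer, cup_washer, blue_wheel, yellow_wheel below 0.02 m/s and distance of each of torch, amber_a, amber_b from where it was at the start of the episode below 0.03 m and angle between torch's own z axis and vertical below 0.2 rad); the robot touches nothing.
It fails at once if a wheel is dropped (falls free faster than 0.6 m/s, about 18 mm) ((linear speed of blue_wheel above 0.6 m/s and contact force between blue_wheel and anything else below 0.05 N) or (linear speed of yellow_wheel above 0.6 m/s and contact force between yellow_wheel and anything else below 0.05 N)).
It fails at once if the torch is knocked over (angle between torch's own z axis and vertical above 0.6 rad).
It fails at once if the torch is shifted more than 30 mm (distance of torch from where it was at the start of the episode above 0.03 m).
It fails at once if an amber lump is shifted more than 30 mm (distance of any of amber_a, amber_b from where it was at the start of the episode above 0.03 m).
It also fails if it takes over 109 s, if anything falls off the work surface, if the arm or the gripper's body presses on something with over 40 N, if the wrist force passes 120 N, or if a joint passes its speed limit or range.

## Working session

There is one attempt and no reset: what is moved stays moved. The work goes in short steps, Python scripts to look and compute and a tool call to move; the robot and the scene stay as the last step left them, time stands still between calls to the robot, and variables do not carry over. Pictures are saved under pics/ and viewed, at most 14 in all, crops included, and the job is handed in when it is done.

Besides the shell and the picture viewer there is one more tool, called as a command line: name --argument value ..., lists and objects as JSON in quotes. play_rows: Moves the arm, as the interface text tells. Its arguments: {"type":"object","properties":{"motion":{"type":"array"},"newtons":{"type":"number"}},"required":["motion"]}

```bash
mkdir -p pics; cat > h.py <<'E'
from plant import *
import numpy as np, cv2
from scipy.spatial.transform import Rotation as R
def save(n,f): cv2.imwrite('pics/'+n+'.png',f['color'][:,:,::-1])
def cloud(f):
    z=f['range_z'];v,u=np.indices(z.shape);K=f['mtx']
    c=np.stack([(u-K[0,2])/K[0,0]*z,(v-K[1,2])/K[1,1]*z,z],-1)
    a=np.array(f['attitude'],float)
    r=R.from_matrix(a) if a.shape==(3,3) else R.from_quat(a)
    return r.apply(c.reshape(-1,3)).reshape(c.shape)+np.array(f['xyz'])
def ray(f,u,v,h):
    K=f['mtx'];a=np.array(f['attitude'],float)
    r=R.from_matrix(a) if a.shape==(3,3) else R.from_quat(a)
    d=r.apply([(u-K[0,2])/K[0,0],(v-K[1,2])/K[1,1],1]);o=np.array(f['xyz'])
    return o+d*(h-o[2])/d[2]
E
python3 - <<'E'
from h import *
import pickle
for n in('scene','side','wrist'):
    f=grab_frame(n);save(n+'0',f);pickle.dump(f,open(n+'0.pkl','wb'));print(n,f['xyz'],f['attitude'],f['mtx'].tolist())
print(observe())
E
```

```text
scene [ 0.95113029 -0.07309792  0.74872946] [ 0.73220998  0.62340088 -0.17890014 -0.20792939] [[465.2366012089026, 0.0, 320.1089789169058], [0.0, 465.2366012089026, 237.76365689810976], [0.0, 0.0, 1.0]]
side [0.45919778 0.58467512 0.78248632] [-0.04886241  0.94182417 -0.33214357  0.0161354 ] [[505.395472489729, 0.0, 322.49933763765375], [0.0, 505.395472489729, 235.18724711169256], [0.0, 0.0, 1.0]]
wrist [0.49905612 0.07489067 0.37138241] [ 9.88720288e-01  5.56390108e-04 -5.31170391e-04  1.49771831e-01] [[357.5090940898759, 0.0, 321.93902524597917], [0.0, 357.5090940898759, 231.99046978727463], [0.0, 0.0, 1.0]]
{'t': 0.15, 'joint_pos': array([-1.49811024e-05,  2.41245773e-01,  4.01772554e-03,  1.33520682e+00,
        1.25999439e-05,  1.57080985e+00]), 'qd': array([ 2.06812868e-03, -3.87898179e-03,  3.06320653e-03, -7.23156260e-04,
       -4.68290304e-04, -8.59437828e-05]), 'joint_torque': array([-1.62746033e-03, -3.72633219e+01,  2.52638429e+01,  1.23480460e-02,
       -1.30651040e-05,  1.49362950e-05]), 'tcp_pos': array([ 4.99794245e-01, -5.84821604e-06,  4.04008223e-01]), 'orientation': array([ 7.07116626e-01,  7.07096461e-01, -5.74856068e-04, -5.83766414e-04]), 'force': array([-0.01994558, -1.03023625,  0.58516935]), 'moment': array([-0.01165379,  0.03702805, -0.00464708]), 'grip_force': 0.0, 'width': 0.9947558772132028}
```

View pics/scene0.png

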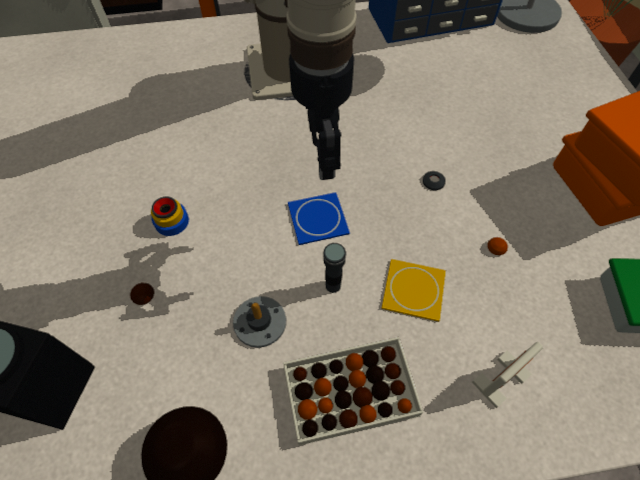

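View pics/side0.png

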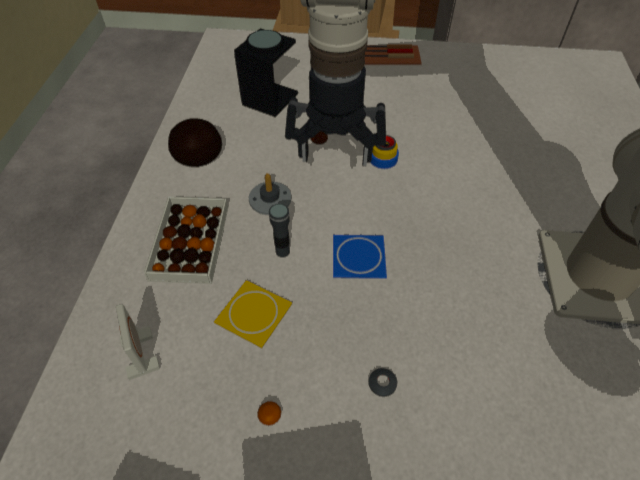

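View pics/wrist0.png

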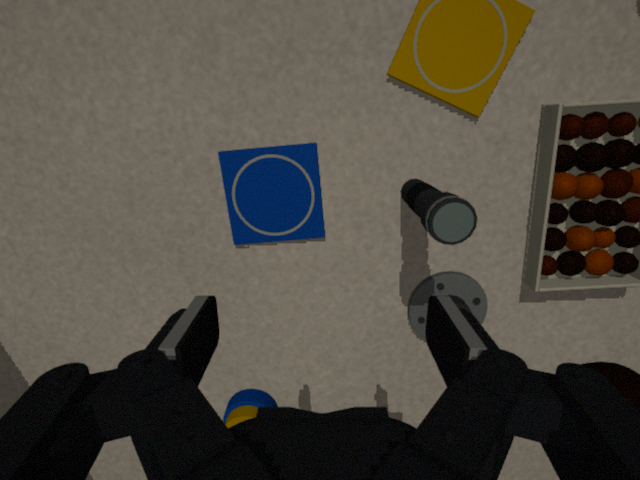

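Scene shows the pile at (168,212), dome washer (433,180), blue pad (318,217), yellow pad (414,290), arbor (259,320), torch (334,265), lumps (142,293) and (497,245). Side shows the same at (384,150), (382,381), (360,256), (253,312), (270,195), (281,230), (319,138), (269,412). Wrist sees the blue pad fully and the arbor base.

```bash
cat > m.py <<'E'
from h import *
import pickle
F={n:pickle.load(open(n+'0.pkl','rb')) for n in('scene','side')}
C={n:cloud(F[n]) for n in F}
H={n:cv2.cvtColor(F[n]['color'],cv2.COLOR_RGB2HSV).astype(int) for n in F}
def mask(n,c,box):
    h,s,v=[H[n][...,i] for i in range(3)]
    m={'blue':(abs(h-110)<14)&(s>150)&(v>60),'yel':(abs(h-24)<8)&(s>150)&(v>60),'red':((h<8)|(h>172))&(s>150)&(v>60),
       'dark':(v<110)&(s<90),'any':v>=0}[c]
    o=np.zeros(m.shape,bool);x0,y0,x1,y1=box;o[y0:y1,x0:x1]=m[y0:y1,x0:x1];return o
def fitc(p):
    A=np.c_[2*p[:,:2],np.ones(len(p))];s=np.linalg.lstsq(A,(p[:,:2]**2).sum(1),rcond=None)[0]
    return s[:2],np.sqrt(s[2]+s[0]**2+s[1]**2)
def rep(lbl,n,c,box,h=None):
    m=mask(n,c,box)
    if m.sum()<10: print(lbl,n,'none');return
    P=C[n][m];P=P[P[:,2]>.003] if lbl!='tab' else P
    z=np.percentile(P[:,2],[5,50,95]);T=P[P[:,2]>z[2]-.004]
    cs,_=cv2.findContours(m.astype('uint8'),0,1);k=max(cs,key=cv2.contourArea);mo=cv2.moments(k)
    g=ray(F[n],mo['m10']/mo['m00'],mo['m01']/mo['m00'],h if h else z[1])
    e=np.array([ray(F[n],*q[0],h if h else z[1]) for q in k])
    rc=cv2.minAreaRect((e[:,:2]*1000).astype(np.float32))
    print(lbl,n,m.sum(),'z',z.round(4),'topmean',T.mean(0).round(4),'ray',g[:2].round(4),'rect',np.round(rc[0],1),np.round(rc[1],1),round(rc[2],1))
for l,c,b1,b2,h in [('bpad','blue',(280,185,355,250),(325,228,395,285),.006),('ypad','yel',(375,250,455,325),(205,270,300,355),.006),
 ('bwheel','blue',(140,190,200,245),(360,125,410,175),.022),('ywheel','yel',(140,190,200,245),(360,125,410,175),.04),('cup','red',(140,190,200,230),(360,125,410,170),.051),
 ('dome','dark',(415,165,452,195),(362,362,404,402),.008),
 ]:
    rep(l,'scene',c,b1,h);rep(l,'side',c,b2,h)
# depth-based layers
for l,(x0,y0,x1,y1),(a0,b0,a1,b1) in [('pile',(140,185,200,245),(360,125,410,175)),('arbor',(225,290,295,350),(240,170,300,215)),('dome',(415,165,452,195),(362,362,404,402)),('torch',(315,235,355,300),(265,200,300,262)),('ambA',(125,278,160,310),(305,125,330,147)),('ambB',(483,233,513,258),(255,400,284,425))]:
    for n,(p,q,r,s) in (('scene',(x0,y0,x1,y1)),('side',(a0,b0,a1,b1))):
        P=C[n][q:s,p:r].reshape(-1,3);P=P[P[:,2]>.004]
        hz=np.histogram(P[:,2],bins=np.arange(0,.13,.004))
        top=P[P[:,2]>np.percentile(P[:,2],97)-.003]
        print(l,n,'ext',np.percentile(P,1,axis=0).round(3),np.percentile(P,99,axis=0).round(3),'hist',[(int(e*1000),int(k)) for k,e in zip(*hz) if k>8])
print([np.median(C[n][300:310,200:220,2]) for n in C])
E
python3 m.py; python3 -c "
import cv2
a=cv2.imread('pics/scene0.png');b=cv2.imread('pics/side0.png')
k=[a[185:245,130:210],a[160:205,395:470][:, :],a[285:355,220:300],b[120:180,350:430],b[355:410,345:420],b[165:225,235:315]]
k=[cv2.resize(i,(260,220),interpolation=cv2.INTER_CUBIC) for i in k]
import numpy as np
cv2.imwrite('pics/crop.png',np.vstack([np.hstack(k[:3]),np.hstack(k[3:])]))"
```

```text
bpad scene 1916 z [0.0036 0.0055 0.0076] topmean [4.525e-01 1.000e-04 9.900e-03] ray [4.508e-01 2.000e-04] rect [448.9   0.5] [100.2  98.5] 5.1
bpad side 1782 z [0.0033 0.005  0.0073] topmean [0.4477 0.0109 0.0112] ray [0.4474 0.0068] rect [447.3   4.3] [95.8 99.9] 5.1
ypad scene 2691 z [0.0037 0.0056 0.0077] topmean [0.6285 0.1432 0.0097] ray [0.6278 0.1435] rect [625.7 143.9] [ 99.5 101. ] 67.0
ypad side 2536 z [0.0034 0.0051 0.0074] topmean [0.6249 0.1508 0.0081] ray [0.6251 0.1499] rect [625.2 147.6] [ 99.8 100.2] 67.0
bwheel scene 264 z [0.0055 0.0196 0.023 ] topmean [ 0.434  -0.2671  0.0316] ray [ 0.4343 -0.2646] rect [ 426.4 -272.3] [54.9 62.9] 24.0
bwheel side 198 z [0.0045 0.0151 0.0218] topmean [ 0.4073 -0.2422  0.0315] ray [ 0.4091 -0.242 ] rect [ 405.9 -249.8] [63.3 45. ] 12.7
ywheel scene 322 z [0.0248 0.0382 0.0443] topmean [ 0.4474 -0.2602  0.0787] ray [ 0.4284 -0.2722] rect [ 421.4 -275.6] [51.2 54.8] 20.2
ywheel side 226 z [0.0261 0.0373 0.0443] topmean [ 0.4068 -0.2386  0.063 ] ray [ 0.4086 -0.2538] rect [ 405.6 -257.9] [58.4 44.2] 17.4
cup scene 226 z [0.0435 0.047
[... 2029 characters left out ...]
 (56, 28), (60, 25), (64, 22), (68, 20), (72, 19), (76, 14), (80, 20), (84, 11), (88, 15), (92, 23), (96, 29), (100, 32), (104, 29), (108, 22), (112, 36), (116, 180), (120, 77)]
ambA scene ext [ 0.544 -0.344  0.006] [ 0.58  -0.307  0.023] hist [(4, 23), (8, 48), (12, 89), (16, 160), (20, 96)]
ambA side ext [ 0.508 -0.332  0.005] [0.575 0.022 0.327] hist [(4, 19), (8, 28), (12, 37), (16, 52), (20, 15)]
ambB scene ext [ 0.552 -0.073  0.006] [0.951 0.334 0.749] hist [(4, 18), (8, 50), (12, 80), (16, 123), (20, 22)]
ambB side ext [0.55  0.306 0.007] [0.585 0.338 0.022] hist [(4, 12), (8, 67), (12, 164), (16, 194), (20, 14)]
[np.float64(-0.0005071704411114819), np.float64(-0.0008188124929325302)]
```

View pics/crop.png

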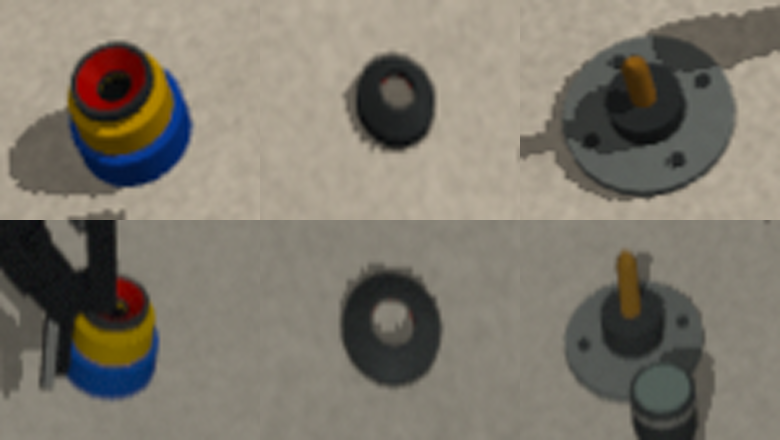

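The crops show the cup washer's red hollow at the top of the pile, the dome washer alone on the table, and the arbor post clear. Moving above the dome washer for a wrist look.

play_rows --motion '[[[0,0,0],[-0.0172,0.0413,-0.0173],1],[[0,0,0],[-0.0172,0.0413,-0.0173],1],[[0,0,0],[-0.0172,0.0413,-0.0173],1],[[0,0,0],[-0.0172,0.0413,-0.0173],1],[[0,0,0],[-0.0172,0.0413,-0.0173],1],[[0,0,0],[-0.0172,0.0413,-0.0173],1],[[0,0,0],[-0.0172,0.0413,-0.0173],1],[[0,0,0],[-0.0172,0.0413,-0.0173],1]]' --newtons 50

```text
t: 0.82
tcp_pos: [0.3958, 0.249, 0.3002]
orientation: [0.707, 0.707, -0.0, 0.0]
force: [0.1, -0.6, 0.5]
width: 1.004
grip_force: 0.0
```

```bash
python3 - <<'E'
from h import *
import pickle
s=observe();f=grab_frame('wrist');save('w1',f);pickle.dump(f,open('w1.pkl','wb'));print(s['t'],s['tcp_pos'],s['orientation'],f['xyz'],s['qd'].round(3))
C=cloud(f);P=C[150:400,215:425].reshape(-1,3);P=P[(P[:,2]>.004)&(P[:,2]<.03)]
print(np.percentile(P,[1,50,99],axis=0).round(4),np.histogram(P[:,2],bins=np.arange(0,.03,.003)))
E
```

```text
0.8167 [0.39576128 0.2490244  0.30017057] [ 7.07155667e-01  7.07057881e-01 -1.22349654e-04  9.81767723e-07] [0.39512869 0.32392622 0.26765849] [ 0.857  0.255 -0.103 -0.371 -0.001  0.848]
[[0.3732 0.2277 0.0041]
 [0.3946 0.2512 0.0074]
 [0.4159 0.2705 0.0103]] (array([   0,  592, 1146,  390,    0,    0,    0,    0,    0]), array([0.   , 0.003, 0.006, 0.009, 0.012, 0.015, 0.018, 0.021, 0.024,
       0.027]))
```

View pics/w1.png

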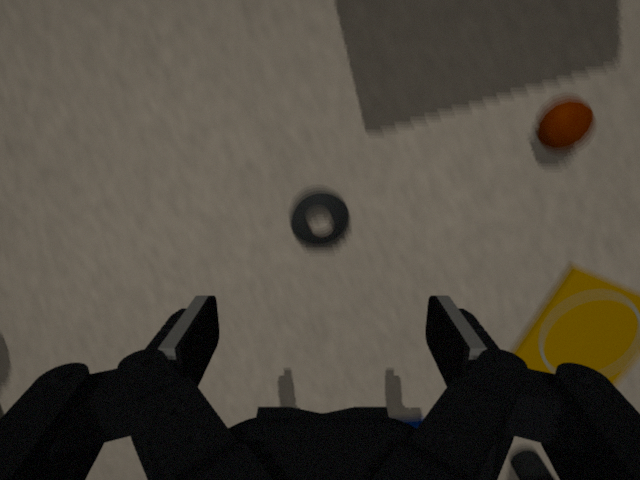

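The washer lies at about (320,219) between the fingers, at roughly (0.395, 0.249). Descending part way.

play_rows --motion '[[[0,0,0],[-0.002,0.001,-0.03],1],[[0,0,0],[0,0,-0.03],1],[[0,0,0],[0,0,-0.025],1],[[0,0,0],[0,0,-0.022],1],[[0,0,0],[0,0,-0.013],1],[[0,0,0],[0,0,0],1],[[0,0,0],[0,0,0],1],[[0,0,0],[0,0,0],1]]'

```text
t: 1.53
tcp_pos: [0.3959, 0.2487, 0.2117]
orientation: [0.707, 0.707, 0.001, 0.0]
force: [0.1, 0.6, -0.2]
width: 1.0
grip_force: 0.0
```

```bash
python3 - <<'E'
from h import *
import pickle
s=observe();f=grab_frame('wrist');save('w2',f);pickle.dump(f,open('w2.pkl','wb'));print(s['t'],s['tcp_pos'],f['xyz'])
C=cloud(f);P=C[100:450,215:425].reshape(-1,3);P=P[(P[:,2]>.003)&(P[:,2]<.014)]
print(len(P),np.percentile(P,[1,50,99],axis=0).round(4),np.histogram(P[:,2],bins=np.arange(0,.03,.003))[0])
E
```

```text
1.5333 [0.39587688 0.24873216 0.21174594] [0.39526643 0.32363924 0.17928266]
4538 [[0.373  0.2275 0.0035]
 [0.3946 0.2524 0.0073]
 [0.416  0.2707 0.0102]] [   0 1417 2286  835    0    0    0    0    0]
```

View pics/w2.png

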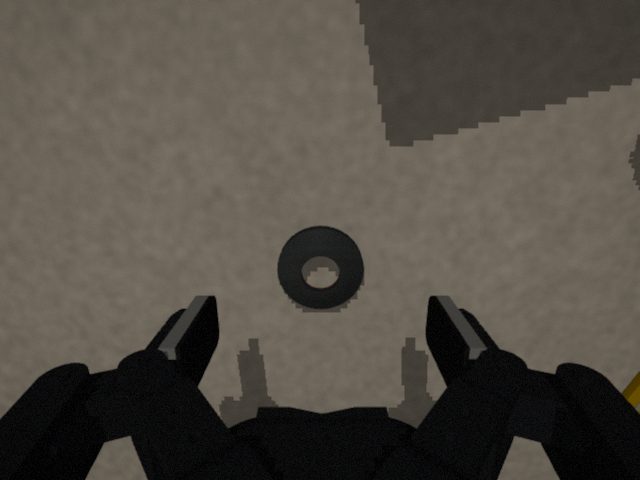

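play_rows --motion '[[[0,0,0],[-0.001,0,-0.02],1],[[0,0,0],[0,0,-0.02],1],[[0,0,0],[0,0,-0.012],1],[[0,0,0],[0,0,0],0.3],[[0,0,0],[0,0,0],0.3],[[0,0,0],[0,0,0],0.3],[[0,0,0],[0,0,0],0.3],[[0,0,0],[0,0,0],0.3]]'

```text
t: 2.25
tcp_pos: [0.395, 0.2488, 0.1727]
orientation: [0.707, 0.707, 0.001, 0.0]
force: [0.4, 0.5, -0.3]
width: 0.648
grip_force: 0.0
```

```bash
python3 - <<'E'
from h import *
s=observe();print(s)
f=grab_frame('wrist');save('w3',f)
E
```

```text
{'t': 2.25, 'joint_pos': array([ 5.62121476e-01,  4.18405090e-01, -4.25883829e-01,  7.24850490e-01,
       -3.61705757e-05,  2.13297837e+00]), 'qd': array([-0.00094749,  0.00093219, -0.00349183, -0.00265757,  0.00018448,
       -0.00022   ]), 'joint_torque': array([-4.02911843e-03, -3.78847897e+01,  1.75584483e+01, -1.15568077e-03,
        6.59071986e-06, -4.54695601e-05]), 'tcp_pos': array([0.3949623 , 0.24878468, 0.17269034]), 'orientation': array([7.07127963e-01, 7.07085113e-01, 8.03895834e-04, 2.01054504e-04]), 'force': array([ 0.42479706,  0.54286638, -0.28804089]), 'moment': array([ 0.00559989,  0.03710283, -0.02874607]), 'grip_force': 0.0, 'width': 0.648227388128435}
```

View pics/w3.png

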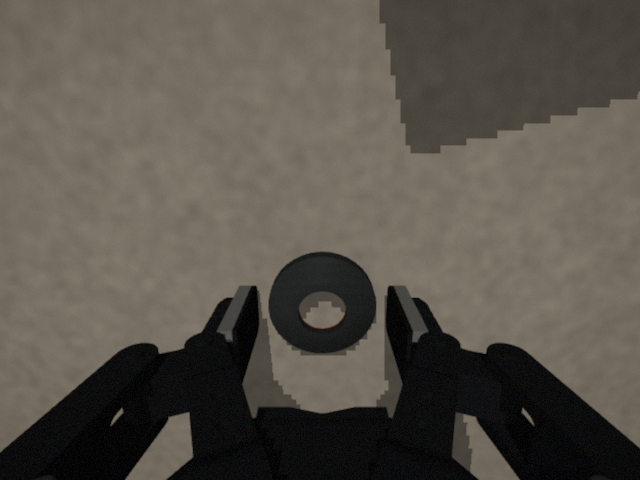

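Fingers straddle the washer (centre (323,303)), centred. Close a touch lower.

play_rows --motion '[[[0,0,0],[0,0,-0.002],0.3],[[0,0,0],[0,0,0],-0.2],[[0,0,0],[0,0,0],-0.2],[[0,0,0],[0,0,0],-0.2],[[0,0,0],[0,0,0],-0.2],[[0,0,0],[0,0,0],-0.2],[[0,0,0],[0,0,0],-0.2],[[0,0,0],[0,0,0],-0.2]]'

```text
t: 2.97
tcp_pos: [0.3948, 0.2488, 0.1716]
orientation: [0.707, 0.707, 0.001, 0.0]
force: [-1.3, -0.8, 10.3]
width: 0.503
grip_force: 51.7
```

```bash
python3 - <<'E'
from h import *
f=grab_frame('wrist');im=f['color'][220:420,200:440,::-1];cv2.imwrite('pics/w4.png',cv2.convertScaleAbs(cv2.resize(im,(720,600),interpolation=2),alpha=2))
s=observe();print(s['force'],s['moment'],s['width'],s['grip_force'])
E
```

```text
[-0.85432362 -0.52444572 10.20153971] [-0.21777437  0.51705366  0.10681706] 0.5054679595867938 51.73874012978004
```

View pics/w4.png

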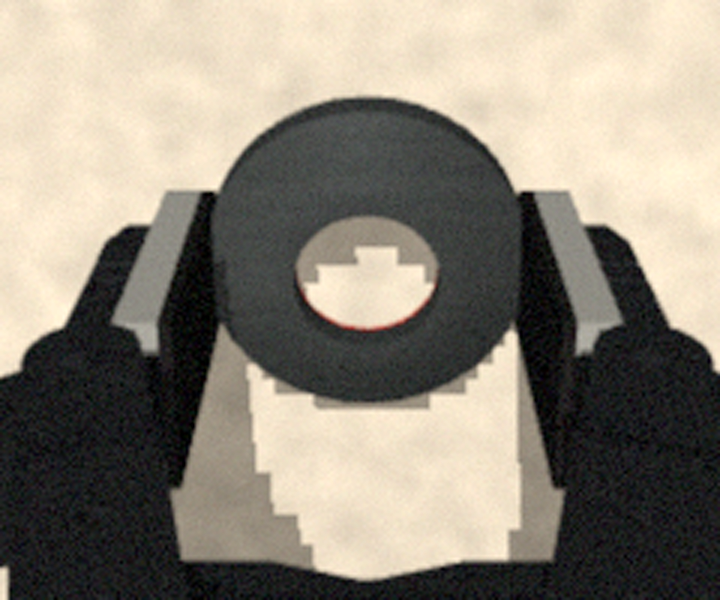

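The pads touch the rim at left (215,220) and right (520,220), but the 10 N lift force suggests a grip near the cone or tips touching. I'll loosen and probe downward.

play_rows --motion '[[[0,0,0],[0,0,0],0.2],[[0,0,0],[0,0,0],0.2],[[0,0,0],[0,0,0],0.2],[[0,0,0],[0,0,-0.001],0.2],[[0,0,0],[0,0,-0.001],0.2],[[0,0,0],[0,0,-0.001],0.2],[[0,0,0],[0,0,0],0.2],[[0,0,0],[0,0,0],0.2]]'

```text
t: 3.68
tcp_pos: [0.3944, 0.2484, 0.1701]
orientation: [0.707, 0.707, 0.0, 0.0]
force: [-5.1, -3.8, 20.1]
width: 0.598
grip_force: 10.5
```

Tips touch the table here, so the earlier grip was on the rim band. Raise ~2.5 mm and regrip, then a small test lift.

play_rows --motion '[[[0,0,0],[0,0,0.0035],0.2],[[0,0,0],[0,0,0],-0.2],[[0,0,0],[0,0,0],-0.2],[[0,0,0],[0,0,0],-0.2],[[0,0,0],[0,0,0],-0.2],[[0,0,0],[0,0,0],-0.2],[[0,0,0],[0,0,0],-0.2],[[0,0,0],[0,0,0],-0.2]]'

```text
t: 4.35
tcp_pos: [0.3948, 0.2486, 0.1722]
orientation: [0.707, 0.707, 0.001, 0.0]
force: [-3.7, -3.0, 16.4]
width: 0.506
grip_force: 48.4
```

play_rows --motion '[[[0,0,0],[0,0,0.01],-0.2],[[0,0,0],[0,0,0.02],-0.2],[[0,0,0],[0,0,0.03],-0.2],[[0,0,0],[0,0,0.04],-0.2],[[0,0,0],[0,0,0.04],-0.2],[[0,0,0],[0,0,0.03],-0.2],[[0,0,0],[0,0,0.01],-0.2],[[0,0,0],[0,0,0],-0.2]]'

```text
t: 5.02
tcp_pos: [0.3953, 0.249, 0.3074]
orientation: [0.707, 0.707, 0.002, 0.0]
force: [0.4, 0.3, -0.6]
width: 0.501
grip_force: 50.8
```

```bash
python3 - <<'E'
from h import *
s=observe();print(s['tcp_pos'],s['force'],s['moment'],s['width'],s['grip_force'])
f=grab_frame('wrist');im=f['color'][220:420,200:440,::-1];cv2.imwrite('pics/w5.png',cv2.convertScaleAbs(cv2.resize(im,(720,600),interpolation=2),alpha=2))
import pickle;pickle.dump(f,open('w5.pkl','wb'))
E
```

```text
[0.39528371 0.2490117  0.30744856] [ 0.35742843  0.3257445  -0.61925593] [0.05528297 0.01998045 0.00808283] 0.5012023924079786 50.797495963051915
```

View pics/w5.png

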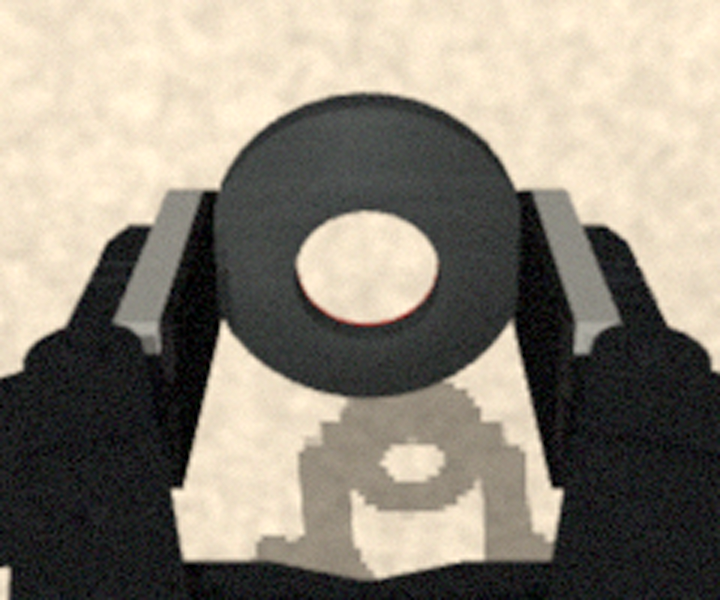

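Washer held level, bore at crop (367,267). Carrying it to above the arbor, high over the torch.

play_rows --motion '[[[0,0,0],[0.0208,-0.0313,0.01],-0.2],[[0,0,0],[0.0208,-0.0313,0.01],-0.2],[[0,0,0],[0.0208,-0.0313,0.01],-0.2],[[0,0,0],[0.0208,-0.0313,0.01],-0.2],[[0,0,0],[0.0208,-0.0313,0],-0.2],[[0,0,0],[0.0208,-0.0313,0],-0.2],[[0,0,0],[0.0208,-0.0313,0],-0.2],[[0,0,0],[0.0208,-0.0313,0],-0.2]]'

```text
t: 5.73
tcp_pos: [0.5193, 0.0594, 0.3329]
orientation: [0.707, 0.707, -0.002, -0.002]
force: [0.2, 0.4, -0.8]
width: 0.503
grip_force: 50.8
```

play_rows --motion '[[[0,0,0],[0.0208,-0.0313,0],-0.2],[[0,0,0],[0.0208,-0.0313,0],-0.2],[[0,0,0],[0.0208,-0.0313,0],-0.2],[[0,0,0],[0.0208,-0.0313,0],-0.2],[[0,0,0],[0.0208,-0.0313,0],-0.2],[[0,0,0],[0.0208,-0.0313,0],-0.2],[[0,0,0],[0.0208,-0.0313,0],-0.2],[[0,0,0],[0.0208,-0.0313,0],-0.2]]'

```text
t: 6.4
tcp_pos: [0.6443, -0.1282, 0.332]
orientation: [0.707, 0.707, -0.002, -0.002]
force: [0.1, 0.1, -0.7]
width: 0.5
grip_force: 50.8
```

play_rows --motion '[[[0,0,0],[0,0,0],-0.2],[[0,0,0],[0,0,0],-0.2],[[0,0,0],[0,0,0],-0.2],[[0,0,0],[0,0,0],-0.2],[[0,0,0],[0,0,0],-0.2],[[0,0,0],[0,0,0],-0.2],[[0,0,0],[0,0,0],-0.2],[[0,0,0],[0,0,0],-0.2]]'

```text
t: 7.07
tcp_pos: [0.644, -0.1264, 0.3362]
orientation: [0.707, 0.707, 0.0, 0.0]
force: [0.4, -0.1, -1.1]
width: 0.496
grip_force: 50.9
```

```bash
python3 - <<'E'
from h import *
import pickle
s=observe();f=grab_frame('wrist');save('w6',f);pickle.dump(f,open('w6.pkl','wb'));print(s['t'],s['tcp_pos'],f['xyz'],s['width'],s['grip_force'])
C=cloud(f);t=s['tcp_pos'];P=C.reshape(-1,3)
print('zhist',[(i,int(((P[:,2]>i/1000)&(P[:,2]<=(i+5)/1000)).sum())) for i in range(0,200,5)])
E
```

```text
7.0667 [ 0.64403672 -0.12644636  0.33619524] [ 0.64334764 -0.05157581  0.30370807] 0.4964496984912598 50.88168019428849
zhist [(0, 20582), (5, 9108), (10, 5028), (15, 8820), (20, 7901), (25, 5959), (30, 916), (35, 1564), (40, 1184), (45, 1762), (50, 701), (55, 864), (60, 1142), (65, 1529), (70, 1289), (75, 1256), (80, 1524), (85, 3), (90, 59), (95, 162), (100, 176), (105, 112), (110, 276), (115, 2105), (120, 54), (125, 0), (130, 0), (135, 0), (140, 0), (145, 0), (150, 0), (155, 0), (160, 226), (165, 2647), (170, 4969), (175, 563), (180, 623), (185, 707), (190, 749), (195, 813)]
```

View pics/w6.png

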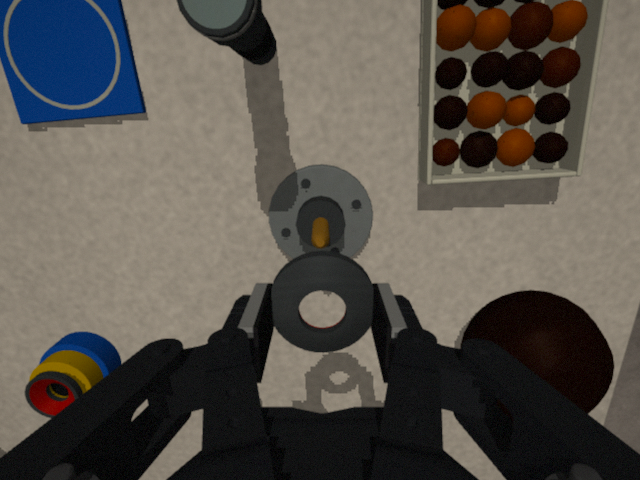

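The arbor's base (321,212), flange and post (320,232) are visible above the held washer (322,301). Computing the offset of washer axis to arbor axis in this one view.

```bash
python3 - <<'E'
from h import *
import pickle
from m import fitc
f=pickle.load(open('w6.pkl','rb'));C=cloud(f)
H=cv2.cvtColor(f['color'],cv2.COLOR_RGB2HSV)
# post top
m=np.zeros((480,640),bool);m[200:255,305:340]=True
mm=m&(H[...,1]>150)&(abs(H[...,0].astype(int)-18)<10)
P=C[mm];print('post n',mm.sum(),'z',np.percentile(P[:,2],[2,50,98]).round(4))
v,u=np.nonzero(mm);print('px u',u.mean(),'v',v.min(),v.max(), 'topcap z.072',ray(f,u[v>v.max()-8].mean(),v.max()-3,.074),'width',[(r,u[v==r].min(),u[v==r].max()) for r in range(v.min(),v.max()+1,4)])
P=C.reshape(-1,3)
near=(abs(P[:,0]-.644)<.06)&(abs(P[:,1]+.127)<.06)
Q=P[near&(P[:,2]>.0255)&(P[:,2]<.033)];print('flange',len(Q),np.percentile(Q,[1,50,99],axis=0).round(4))
Q=P[near&(P[:,2]>.007)&(P[:,2]<.012)];print('base',len(Q),np.percentile(Q,[.5,50,99.5],axis=0).round(4))
# base edge circle fit: contour of points >6mm
G=C[...,2];b=((G>.006)&(G<.05));b[:,:255]=0;b[:,385:]=0;b[262:]=0
cs,_=cv2.findContours(b.astype('uint8'),0,1);k=max(cs,key=cv2.contourArea)[:,0]
k=k[k[:,1]<235];print('basefit',fitc(np.array([ray(f,*q,.010) for q in k])))
# washer
b=(G>.155)&(G<.18);b[:,:270]=0;b[:,378:]=0;b[:245]=0;b[360:]=0
Q=C[b];print('washer',np.percentile(Q,[1,50,99],axis=0).round(4))
# bore rim: light hole in the washer
g=(H[...,2]>75).astype('uint8');r=np.zeros_like(g);r[285:333,292:352]=g[285:333,292:352]
cs,_=cv2.findContours(r,0,1);k=max(cs,key=cv2.contourArea);print(cv2.fitEllipse(k))
(cu,cv),_,_=cv2.fitEllipse(k)
for z in(.164,.175):print('bore',ray(f,cu,cv,z))
d=(H[...,2]<75).astype('uint8');k=[]
for a in np.radians(np.arange(-150,-29,4)): # outer top arc
    for rr in range(80,35,-1):
        x,y=int(cu+rr*np.cos(a)),int(302+rr*np.sin(a))
        if b[y,x]: k.append((x,y));break
print('outer',len(k),fitc(np.array([ray(f,*q,.170) for q in k])))
E
```

```text
bpad scene 1916 z [0.0036 0.0055 0.0076] topmean [4.525e-01 1.000e-04 9.900e-03] ray [4.508e-01 2.000e-04] rect [448.9   0.5] [100.2  98.5] 5.1
bpad side 1782 z [0.0033 0.005  0.0073] topmean [0.4477 0.0109 0.0112] ray [0.4474 0.0068] rect [447.3   4.3] [95.8 99.9] 5.1
ypad scene 2691 z [0.0037 0.0056 0.0077] topmean [0.6285 0.1432 0.0097] ray [0.6278 0.1435] rect [625.7 143.9] [ 99.5 101. ] 67.0
ypad side 2536 z [0.0034 0.0051 0.0074] topmean [0.6249 0.1508 0.0081] ray [0.6251 0.1499] rect [625.2 147.6] [ 99.8 100.2] 67.0
bwheel scene 264 z [0.0055 0.0196 0.023 ] topmean [ 0.434  -0.2671  0.0316] ray [ 0.4343 -0.2646] rect [ 426.4 -272.3] [54.9 62.9] 24.0
bwheel side 198 z [0.0045 0.0151 0.0218] topmean [ 0.4073 -0.2422  0.0315] ray [ 0.4091 -0.242 ] rect [ 405.9 -249.8] [63.3 45. ] 12.7
ywheel scene 322 z [0.0248 0.0382 0.0443] topmean [ 0.4474 -0.2602  0.0787] ray [ 0.4284 -0.2722] rect [ 421.4 -275.6] [51.2 54.8] 20.2
ywheel side 226 z [0.0261 0.0373 0.0443] topmean [ 0.4068 -0.2386  0.063 ] ray [ 0.4086 -0.2538] rect [ 405.6 -257.9] [58.4 44.2] 17.4
cup scene 226 z [0.0435 0.047
[... 3069 characters left out ...]
64(328)), (241, np.int64(312), np.int64(328)), (245, np.int64(314), np.int64(327))]
flange 1383 [[ 0.6237 -0.1472  0.0264]
 [ 0.6423 -0.1256  0.0281]
 [ 0.6607 -0.1115  0.03  ]]
base 5223 [[ 0.5994 -0.1637  0.007 ]
 [ 0.6422 -0.1188  0.0081]
 [ 0.6848 -0.0868  0.0109]]
basefit (array([ 0.64207234, -0.12920823]), np.float64(0.04367802606920211))
washer [[ 0.6221 -0.1472  0.163 ]
 [ 0.644  -0.1205  0.1709]
 [ 0.6649 -0.1036  0.1765]]
((321.9668884277344, 308.7355041503906), (37.06406021118164, 46.32704544067383), 90.47781372070312)
bore [ 0.64367095 -0.13013356  0.164     ]
bore [ 0.6436455  -0.12394827  0.175     ]
outer 31 (array([ 0.64343163, -0.12175357]), np.float64(0.021133219320468834))
```

play_rows --motion '[[[0,0,0],[-0.0019,-0.0053,-0.02],-0.2],[[0,0,0],[0,0,-0.025],-0.2],[[0,0,0],[0,0,-0.025],-0.2],[[0,0,0],[0,0,-0.018],-0.2],[[0,0,0],[0,0,-0.01],-0.2],[[0,0,0],[0,0,0],-0.2],[[0,0,0],[0,0,0],-0.2],[[0,0,0],[0,0,0],-0.2]]'

```text
t: 7.78
tcp_pos: [0.6432, -0.1311, 0.2636]
orientation: [0.707, 0.707, 0.001, 0.001]
force: [0.1, -0.1, 0.6]
width: 0.498
grip_force: 50.9
```

```bash
python3 - <<'E'
import re
s=open('m.py').read();i=s.index("for l,c,b1");open('m.py','w').write(s[:i])
E
python3 - <<'E'
from h import *
import pickle
s=observe();print(s['t'],s['tcp_pos'],s['width'])
ims=[]
for n,b in(('wrist',(170,390,210,430)),('scene',(200,360,180,340)),('side',(110,230,210,330))):
    f=grab_frame(n);pickle.dump(f,open(n+'7.pkl','wb'));im=f['color'][b[0]:b[1],b[2]:b[3],::-1]
    ims.append(cv2.resize(im,(400 if n=='wrist' else 200,400 if n=='wrist' else 200),interpolation=2))
cv2.imwrite('pics/c7.png',cv2.convertScaleAbs(np.hstack([ims[0],np.vstack(ims[1:])]),alpha=1.7))
E
```

```text
7.7833 [ 0.64321242 -0.131088    0.2635776 ] 0.49803520036640303
```

View pics/c7.png

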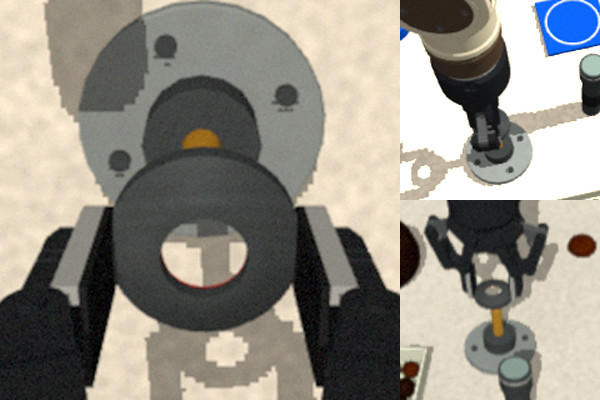

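Wrist crop: post at (201,140) just behind the washer (bore (204,255)), nearly centred laterally. Now the exact y offset.

```bash
cat > arb.py <<'E'
from h import *
import pickle,sys
from m import fitc
def circ(pts,r): # fixed-radius circle fit
    from scipy.optimize import least_squares
    c0=fitc(pts)[0]
    s=least_squares(lambda c:np.hypot(*(pts[:,:2]-c).T)-r,c0,loss='soft_l1',f_scale=.0007);return s.x,np.abs(s.fun).mean()
def edge(f,b,h,keep):
    cs,_=cv2.findContours(b.astype('uint8'),0,1);k=max(cs,key=cv2.contourArea)[:,0];k=k[keep(k)]
    return np.array([ray(f,*q,h) for q in k])
E
python3 - <<'E'
from arb import *
f=pickle.load(open('wrist7.pkl','rb'));C=cloud(f);G=C[...,2];d=1/357.5
def box(b,x0,y0,x1,y1):
    o=np.zeros_like(b);o[y0:y1,x0:x1]=b[y0:y1,x0:x1];return o
e=edge(f,box((G>.005)&(G<.04),235,150,405,300),.0095,lambda k:(k[:,1]<240)&(k[:,0]>238)&(k[:,0]<402)&(k[:,1]>151));print('base',len(e),circ(e,.045),fitc(e))
e=edge(f,box((G>.024)&(G<.034),270,195,370,262),.0295,lambda k:(k[:,1]<235)&((k[:,0]<310)|(k[:,0]>332)|(k[:,1]<225)));print('flange',len(e),circ(e,.020),fitc(e))
e=edge(f,box((G>.085)&(G<.12),270,240,378,360),.0965,lambda k:(k[:,1]<282));print('washer top arc z.0965',len(e),circ(e,.023),fitc(e))
Q=C[box((G>.085)&(G<.12),270,240,378,360)];print(np.percentile(Q,[1,50,99],axis=0).round(4))
s=pickle.load(open('side7.pkl','rb'))
C2=cloud(s);G=C2[...,2];
H=cv2.cvtColor(s['color'],cv2.COLOR_RGB2HSV).astype(int)
m=box((abs(H[...,0]-18)<10)&(H[...,1]>130),240,150,300,200);v,u=np.nonzero(m);print('side post',m.sum(),u.mean(),v.min(),v.max(),C2[m].mean(0))
E
```

```text
base 198 (array([ 0.64213969, -0.13079069]), np.float64(0.00046719353940198296)) (array([ 0.64213264, -0.12918557]), np.float64(0.04370175216452435))
flange 63 (array([ 0.64215901, -0.1298437 ]), np.float64(0.00024537344935341267)) (array([ 0.64214386, -0.12852594]), np.float64(0.01887612713300321))
washer top arc z.0965 108 (array([ 0.64288627, -0.12889035]), np.float64(0.00026229312057160725)) (array([ 0.64289238, -0.12724189]), np.float64(0.021593122627953824))
[[ 0.6216 -0.1517  0.0902]
 [ 0.6439 -0.1254  0.0984]
 [ 0.6644 -0.1084  0.1085]]
side post 97 267.87628865979383 156 191 [ 0.63987166 -0.11584174  0.06105707]
```

play_rows --motion '[[[0,0,0],[-0.001,-0.0018,0],-0.2],[[0,0,0],[0,0,-0.006],-0.2],[[0,0,0],[0,0,-0.006],-0.2],[[0,0,0],[0,0,-0.006],-0.2],[[0,0,0],[0,0,-0.006],-0.2],[[0,0,0],[0,0,-0.006],-0.2],[[0,0,0],[0,0,0],-0.2],[[0,0,0],[0,0,0],-0.2]]'

```text
t: 8.6
tcp_pos: [0.6418, -0.1323, 0.239]
orientation: [0.707, 0.707, -0.0, -0.001]
force: [0.1, 0.6, -0.6]
width: 0.5
grip_force: 50.9
```

play_rows --motion '[[[0,0,0],[0,0,-0.009],-0.2],[[0,0,0],[0,0,-0.009],-0.2],[[0,0,0],[0,0,-0.009],-0.2],[[0,0,0],[0,0,-0.009],-0.2],[[0,0,0],[0,0,-0.004],-0.2],[[0,0,0],[0,0,0],-0.2],[[0,0,0],[0,0,0],-0.2],[[0,0,0],[0,0,0],-0.2]]'

```text
t: 9.27
tcp_pos: [0.6421, -0.1324, 0.21]
orientation: [0.707, 0.707, 0.0, 0.0]
force: [0.5, 0.2, -0.1]
width: 0.502
grip_force: 50.9
```

play_rows --motion '[[[0,0,0],[0,0,-0.002],-0.2],[[0,0,0],[0,0,-0.002],-0.2],[[0,0,0],[0,0,-0.002],-0.2],[[0,0,0],[0,0,0],-0.2],[[0,0,0],[0,0,0],-0.2],[[0,0,0],[0,0,0],-0.2],[[0,0,0],[0,0,0],-0.2],[[0,0,0],[0,0,0],-0.2]]'

```text
t: 9.93
tcp_pos: [0.642, -0.1324, 0.2054]
orientation: [0.707, 0.707, 0.0, 0.0]
force: [0.4, -0.1, -1.7]
width: 0.5
grip_force: 50.9
```

play_rows --motion '[[[0,0,0],[0,0,-0.001],-0.2],[[0,0,0],[0,0,-0.001],-0.2],[[0,0,0],[0,0,-0.001],-0.2],[[0,0,0],[0,0,-0.001],-0.2],[[0,0,0],[0,0,0],-0.2],[[0,0,0],[0,0,0],-0.2],[[0,0,0],[0,0,0],-0.2],[[0,0,0],[0,0,0],-0.2]]'

```text
t: 10.6
tcp_pos: [0.642, -0.1324, 0.2025]
orientation: [0.707, 0.707, 0.0, 0.0]
force: [-1.8, 0.6, 1.5]
width: 0.501
grip_force: 51.2
```

Contact felt at the expected height; release and rise, then move over the pile.

play_rows --motion '[[[0,0,0],[0,0,0],0.4],[[0,0,0],[0,0,0],0.4],[[0,0,0],[0,0,0],0.4],[[0,0,0],[0,0,0.02],0.4],[[0,0,0],[0,0,0.04],0.6],[[0,0,0],[0,0,0.045],1],[[0,0,0],[0,0,0.045],1],[[0,0,0],[0,0,0.03],1]]'

```text
t: 11.27
tcp_pos: [0.6424, -0.1324, 0.3409]
orientation: [0.707, 0.707, 0.001, 0.002]
force: [0.6, -0.6, 0.1]
width: 1.0
grip_force: 0.0
```

play_rows --motion '[[[0,0,0],[-0.045,-0.028,0],1],[[0,0,0],[-0.045,-0.028,0],1],[[0,0,0],[-0.045,-0.028,0],1],[[0,0,0],[-0.045,-0.028,0],1],[[0,0,0],[-0.045,-0.028,0],1],[[0,0,0],[-0.045,-0.028,0],1],[[0,0,0],[-0.045,-0.028,0],1],[[0,0,0],[0,0,0],1]]'

```text
t: 11.93
tcp_pos: [0.4006, -0.2817, 0.3373]
orientation: [0.71, 0.705, -0.002, -0.001]
force: [0.6, 0.9, -0.2]
width: 1.002
grip_force: 0.0
```

play_rows --motion '[[[0,0,0],[0,0,-0.02],1],[[0,0,0],[0,0,-0.02],1],[[0,0,0],[0,0,0],1],[[0,0,0],[0,0,0],1],[[0,0,0],[0,0,0],1],[[0,0,0],[0,0,0],1],[[0,0,0],[0,0,0],1],[[0,0,0],[0,0,0],1]]'

```text
t: 12.6
tcp_pos: [0.4061, -0.2793, 0.3079]
orientation: [0.707, 0.707, 0.0, 0.001]
force: [-0.2, 0.1, 0.1]
width: 1.0
grip_force: 0.0
```

```bash
python3 - <<'E'
from h import *
import pickle
s=observe();print(s['t'],s['tcp_pos'],s['width'])
ims=[]
F={}
for n,b in(('wrist',(0,480,0,640)),('scene',(270,370,200,320)),('side',(150,230,220,320))):
    f=F[n]=grab_frame(n);pickle.dump(f,open(n+'8.pkl','wb'));im=f['color'][b[0]:b[1],b[2]:b[3],::-1]
    ims.append(cv2.resize(im,(533,400) if n=='wrist' else (240,200),interpolation=2))
cv2.imwrite('pics/c8.png',cv2.convertScaleAbs(np.hstack([ims[0],np.vstack(ims[1:])]),alpha=1.7))
C=cloud(F['scene']);P=C[285:355,220:300].reshape(-1,3);Q=P[(P[:,2]>.034)&(P[:,2]<.046)];print('arbor washer',len(Q),np.percentile(Q,[1,50,99],axis=0).round(4))
f=F['wrist'];C=cloud(f);G=C[...,2]
c=C[100:400,215:425].reshape(-1,3);print([(i,int(((c[:,2]>i/1000)&(c[:,2]<=(i+3)/1000)).sum())) for i in range(0,60,3)])
for lo,hi in((.042,.056),(.033,.041),(.016,.0225)):
    q=c[(c[:,2]>lo)&(c[:,2]<hi)];print(np.percentile(q,[1,50,99],axis=0).round(4).tolist())
E
```

```text
12.6 [ 0.40614327 -0.27934755  0.3079158 ] 0.9995629643024467
arbor washer 462 [[ 0.6195 -0.1527  0.0342]
 [ 0.6464 -0.1302  0.0382]
 [ 0.6627 -0.1093  0.0437]]
[(0, 174), (3, 28), (6, 46), (9, 44), (12, 48), (15, 52), (18, 973), (21, 128), (24, 54), (27, 40), (30, 60), (33, 578), (36, 1148), (39, 128), (42, 579), (45, 996), (48, 1403), (51, 5), (54, 0), (57, 0)]
[[0.3867, -0.3026, 0.0424], [0.4081, -0.2813, 0.0478], [0.4299, -0.2584, 0.0504]]
[[0.381, -0.3008, 0.0336], [0.4074, -0.2748, 0.0375], [0.4348, -0.2533, 0.0401]]
[[0.3764, -0.292, 0.0167], [0.4104, -0.2582, 0.02], [0.4405, -0.2477, 0.0218]]
```

View pics/c8.png

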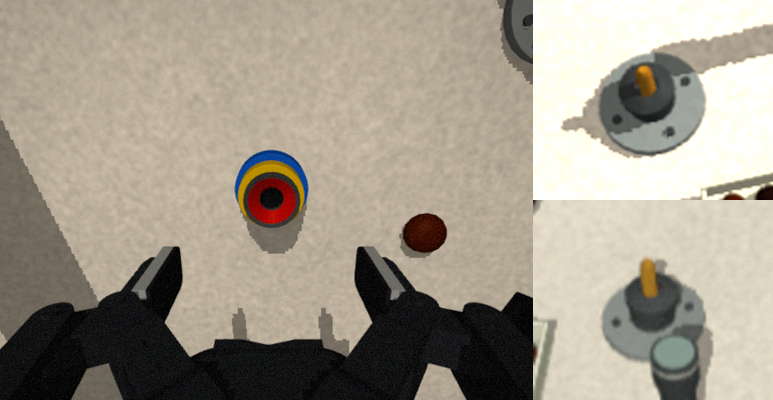

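The dome washer sits level on the arbor flange (scene crop (645,95)). The pile is between the fingers at (272,195) in the left panel; going down to grip the cup washer.

play_rows --motion '[[[0,0,0],[0.003,-0.0016,-0.03],1],[[0,0,0],[0,0,-0.03],1],[[0,0,0],[0,0,-0.03],1],[[0,0,0],[0,0,-0.02],1],[[0,0,0],[0,0,-0.0145],1],[[0,0,0],[0,0,0],0.4],[[0,0,0],[0,0,0],0.4],[[0,0,0],[0,0,0],0.4]]'

```text
t: 13.42
tcp_pos: [0.4084, -0.2808, 0.2147]
orientation: [0.707, 0.707, 0.0, 0.001]
force: [0.3, 0.2, 0.8]
width: 0.702
grip_force: 0.0
```

```bash
python3 - <<'E'
from h import *
s=observe();print(s['t'],s['tcp_pos'],s['width'])
f=grab_frame('wrist');C=cloud(f);c=C[180:450,250:395].reshape(-1,3);q=c[(c[:,2]>.0425)&(c[:,2]<.056)];print(np.percentile(q,[1,50,99],axis=0).round(4).tolist())
cv2.imwrite('pics/c9.png',cv2.convertScaleAbs(cv2.resize(f['color'][180:440,180:460,::-1],(560,520)),alpha=1.7))
E
```

```text
13.4167 [ 0.40840261 -0.28082933  0.21467169] 0.701795092907258
[[0.378, -0.3027, 0.0428], [0.4085, -0.2819, 0.0479], [0.4378, -0.2585, 0.0506]]
```

View pics/c9.png

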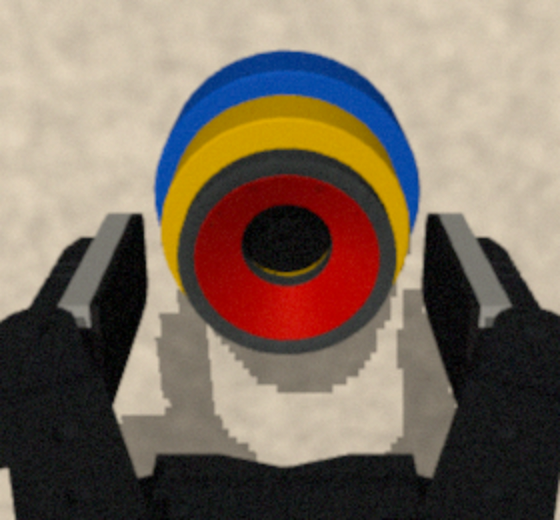

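The cup washer (crop (287,250)) is centred between the pads. Grip and lift.

play_rows --motion '[[[0,0,0],[0,0,0],-0.2],[[0,0,0],[0,0,0],-0.2],[[0,0,0],[0,0,0],-0.2],[[0,0,0],[0,0,0],-0.2],[[0,0,0],[0,0,0],-0.2],[[0,0,0],[0,0,0],-0.2],[[0,0,0],[0,0,0],-0.2],[[0,0,0],[0,0,0],-0.2]]'

```text
t: 14.13
tcp_pos: [0.4084, -0.2809, 0.2157]
orientation: [0.707, 0.707, 0.0, 0.001]
force: [-1.2, 0.3, 6.5]
width: 0.504
grip_force: 49.8
```

play_rows --motion '[[[0,0,0],[0,0,0.005],-0.2],[[0,0,0],[0,0,0.01],-0.2],[[0,0,0],[0,0,0.02],-0.2],[[0,0,0],[0,0,0.03],-0.2],[[0,0,0],[0,0,0.035],-0.2],[[0,0,0],[0,0,0.035],-0.2],[[0,0,0],[0,0,0.027],-0.2],[[0,0,0],[0,0,0],-0.2]]'

```text
t: 14.8
tcp_pos: [0.4092, -0.2815, 0.3409]
orientation: [0.707, 0.707, 0.001, 0.005]
force: [0.2, -0.7, -1.1]
width: 0.499
grip_force: 50.8
```

```bash
python3 - <<'E'
from arb import *
s=observe();print(s['t'],s['tcp_pos'],s['width'],s['force'])
f=grab_frame('wrist');pickle.dump(f,open('wrist10.pkl','wb'));C=cloud(f);G=C[...,2];H=cv2.cvtColor(f['color'],cv2.COLOR_RGB2HSV).astype(int)
r=((H[...,0]<8)|(H[...,0]>172))&(H[...,1]>150)&(H[...,2]>50);r[:220]=0;r[:,:260]=0;r[:,390:]=0
Q=C[r];print('red',r.sum(),np.percentile(Q,[1,50,99],axis=0).round(4).tolist())
t=s['tcp_pos'];b=np.zeros_like(r);b[240:380,262:382]=True;b&=abs(G-(t[2]-.168))<.012
e=edge(f,b,t[2]-.163,lambda k:(k[:,1]<280)|(k[:,1]>330));e=e[np.hypot(e[:,0]-t[0],e[:,1]-t[1])<.027];print('rim',len(e),circ(e,.023))
P=cloud(f).reshape(-1,3);near=(np.hypot(P[:,0]-.408,P[:,1]+.2805)<.045)
for lo,hi in((.033,.041),(.016,.0225)):
    q=P[near&(P[:,2]>lo)&(P[:,2]<hi)];print(len(q),np.percentile(q,[1,50,99],axis=0).round(4).tolist())
E
```

```text
14.8 [ 0.40922139 -0.28145277  0.34086376] 0.4992302145010112 [ 0.15774729 -0.66409334 -1.0851433 ]
red 4545 [[0.3915, -0.3012, 0.1674], [0.4101, -0.2864, 0.1717], [0.4284, -0.2641, 0.175]]
rim 240 (array([ 0.40979108, -0.27951892]), np.float64(0.0007440950551510361))
3885 [[0.3821, -0.3066, 0.0339], [0.4081, -0.2799, 0.0379], [0.4339, -0.2539, 0.0395]]
907 [[0.3761, -0.2948, 0.0173], [0.4114, -0.2588, 0.02], [0.4405, -0.2477, 0.022]]
```

play_rows --motion '[[[0,0,0],[0.0388,0.0248,0],-0.2],[[0,0,0],[0.0388,0.0248,0],-0.2],[[0,0,0],[0.0388,0.0248,0],-0.2],[[0,0,0],[0.0388,0.0248,0],-0.2],[[0,0,0],[0.0388,0.0248,0],-0.2],[[0,0,0],[0.0388,0.0248,0],-0.2],[[0,0,0],[0.0388,0.0248,0],-0.2],[[0,0,0],[0.0388,0.0248,0],-0.2]]'

```text
t: 15.52
tcp_pos: [0.6416, -0.1305, 0.3338]
orientation: [0.707, 0.707, -0.001, -0.001]
force: [0.2, -1.4, 0.1]
width: 0.503
grip_force: 50.9
```

play_rows --motion '[[[0,0,0],[0,0,-0.02],-0.2],[[0,0,0],[0,0,-0.03],-0.2],[[0,0,0],[0,0,-0.03],-0.2],[[0,0,0],[0,0,-0.015],-0.2],[[0,0,0],[0,0,0],-0.2],[[0,0,0],[0,0,0],-0.2],[[0,0,0],[0,0,0],-0.2],[[0,0,0],[0,0,0],-0.2]]'

```text
t: 16.18
tcp_pos: [0.6413, -0.1321, 0.266]
orientation: [0.707, 0.707, 0.001, 0.001]
force: [0.8, -0.4, -0.9]
width: 0.502
grip_force: 51.0
```

```bash
python3 - <<'E'
from arb import *
s=observe();t=s['tcp_pos'];print(s['t'],t,s['width'],s['force'])
f=grab_frame('wrist');pickle.dump(f,open('wrist11.pkl','wb'));C=cloud(f);G=C[...,2]
def box(b,x0,y0,x1,y1):
    o=np.zeros_like(b);o[y0:y1,x0:x1]=b[y0:y1,x0:x1];return o
e=edge(f,box((G>.005)&(G<.04),235,130,405,300),.0095,lambda k:(k[:,1]<235)&(k[:,0]>238)&(k[:,0]<402)&(k[:,1]>131));print('base',len(e),circ(e,.045))
b=box(abs(G-(t[2]-.168))<.012,262,235,382,380)
e=edge(f,b,t[2]-.165,lambda k:(k[:,1]<285));e=e[np.hypot(e[:,0]-t[0],e[:,1]-t[1])<.03];print('rim',len(e),circ(e,.023))
H=cv2.cvtColor(f['color'],cv2.COLOR_RGB2HSV).astype(int);m=box((abs(H[...,0]-18)<8)&(H[...,1]>130),290,190,350,345);v,u=np.nonzero(m);print('post',m.sum(),u.min(),u.max(),v.min(),v.max())
r=box(((H[...,0]<8)|(H[...,0]>172))&(H[...,1]>150)&(H[...,2]>50),260,220,390,380);v,u=np.nonzero(r);print('red px',u.min(),u.max(),v.min(),v.max())
E
```

```text
16.1833 [ 0.6413349  -0.13210279  0.26604918] 0.5022697970937475 [ 0.77902766 -0.37174685 -0.86949105]
base 190 (array([ 0.64209506, -0.13076914]), np.float64(0.0004521055075175207))
rim 133 (array([ 0.64112359, -0.12995694]), np.float64(0.0004874216200021192))
post 288 312 334 241 284
red px 276 368 266 347
```

play_rows --motion '[[[0,0,0],[0.001,-0.0005,0],-0.2],[[0,0,0],[0,0,-0.006],-0.2],[[0,0,0],[0,0,-0.006],-0.2],[[0,0,0],[0,0,-0.006],-0.2],[[0,0,0],[0,0,-0.006],-0.2],[[0,0,0],[0,0,-0.006],-0.2],[[0,0,0],[0,0,0],-0.2],[[0,0,0],[0,0,0],-0.2]]'

```text
t: 16.9
tcp_pos: [0.6413, -0.1321, 0.2409]
orientation: [0.707, 0.707, -0.0, -0.001]
force: [0.4, -0.2, -0.6]
width: 0.503
grip_force: 51.0
```

play_rows --motion '[[[0,0,0],[0.0005,0,-0.007],-0.2],[[0,0,0],[0,0,-0.007],-0.2],[[0,0,0],[0,0,-0.007],-0.2],[[0,0,0],[0,0,-0.006],-0.2],[[0,0,0],[0,0,0],-0.2],[[0,0,0],[0,0,0],-0.2],[[0,0,0],[0,0,0],-0.2],[[0,0,0],[0,0,0],-0.2]]'

```text
t: 17.57
tcp_pos: [0.6421, -0.1322, 0.2218]
orientation: [0.707, 0.707, 0.0, 0.0]
force: [0.4, -0.4, -0.3]
width: 0.505
grip_force: 51.0
```

play_rows --motion '[[[0,0,0],[0,0,-0.001],-0.2],[[0,0,0],[0,0,-0.001],-0.2],[[0,0,0],[0,0,-0.001],-0.2],[[0,0,0],[0,0,-0.001],-0.2],[[0,0,0],[0,0,0],-0.2],[[0,0,0],[0,0,0],-0.2],[[0,0,0],[0,0,0],-0.2],[[0,0,0],[0,0,0],-0.2]]'

```text
t: 18.23
tcp_pos: [0.6419, -0.1321, 0.2184]
orientation: [0.707, 0.707, 0.0, 0.0]
force: [-0.2, -0.0, -0.9]
width: 0.499
grip_force: 51.0
```

play_rows --motion '[[[0,0,0],[0,0,-0.001],-0.2],[[0,0,0],[0,0,-0.001],-0.2],[[0,0,0],[0,0,-0.001],-0.2],[[0,0,0],[0,0,0],-0.2],[[0,0,0],[0,0,0],-0.2],[[0,0,0],[0,0,0],-0.2],[[0,0,0],[0,0,0],-0.2],[[0,0,0],[0,0,0],-0.2]]'

```text
t: 18.9
tcp_pos: [0.6419, -0.1322, 0.2167]
orientation: [0.707, 0.707, 0.0, 0.0]
force: [-2.9, 0.4, 5.2]
width: 0.502
grip_force: 51.4
```

Seated contact at expected height. Release, rise, back to the pile.

play_rows --motion '[[[0,0,0],[0,0,0],0.4],[[0,0,0],[0,0,0],0.4],[[0,0,0],[0,0,0],0.4],[[0,0,0],[0,0,0.02],0.4],[[0,0,0],[0,0,0.03],0.6],[[0,0,0],[0,0,0.045],1],[[0,0,0],[0,0,0.045],1],[[0,0,0],[0,0,0.02],1]]'

```text
t: 19.57
tcp_pos: [0.6428, -0.1323, 0.3409]
orientation: [0.707, 0.707, 0.002, 0.003]
force: [0.2, -0.2, 1.2]
width: 0.999
grip_force: 0.0
```

play_rows --motion '[[[0,0,0],[-0.0446,-0.0282,0],1],[[0,0,0],[-0.0446,-0.0282,0],1],[[0,0,0],[-0.0446,-0.0282,0],1],[[0,0,0],[-0.0446,-0.0282,0],1],[[0,0,0],[-0.0446,-0.0282,0],1],[[0,0,0],[-0.0446,-0.0282,0],1],[[0,0,0],[-0.0446,-0.0282,0],1],[[0,0,0],[0,0,-0.02],1]]'

```text
t: 20.23
tcp_pos: [0.4036, -0.2833, 0.3233]
orientation: [0.71, 0.705, -0.001, 0.002]
force: [0.3, -0.1, 0.3]
width: 1.002
grip_force: 0.0
```

play_rows --motion '[[[0,0,0],[0,0,-0.03],1],[[0,0,0],[0,0,-0.03],1],[[0,0,0],[0,0,-0.02],1],[[0,0,0],[0,0,0],1],[[0,0,0],[0,0,0],1],[[0,0,0],[0,0,0],1],[[0,0,0],[0,0,0],1],[[0,0,0],[0,0,0],1]]'

```text
t: 20.9
tcp_pos: [0.4084, -0.2805, 0.2624]
orientation: [0.707, 0.707, 0.0, 0.001]
force: [-0.8, 0.5, -0.7]
width: 1.001
grip_force: 0.0
```

```bash
cat > look.py <<'E'
from arb import *
def layers(rngs,x,y,f=None,rad=.05):
    s=observe();t=s['tcp_pos'];print(s['t'],t,s['width'],s['force'].round(1))
    f=grab_frame('wrist');pickle.dump(f,open('wl.pkl','wb'));P=cloud(f).reshape(-1,3);near=np.hypot(P[:,0]-x,P[:,1]-y)<rad
    for lo,hi in rngs:
        q=P[near&(P[:,2]>lo)&(P[:,2]<hi)]
        if len(q)>20:a=np.percentile(q,[1,50,99],axis=0);print((lo,hi),len(q),a.round(4).tolist(),'mid',((a[0]+a[2])/2).round(4))
    return f
def arbor():
    for n,b in(('scene',(285,355,220,300)),('side',(150,230,220,320))):
        f=grab_frame(n);P=cloud(f)[b[0]:b[1],b[2]:b[3]].reshape(-1,3)
        for lo,hi in((.0345,.046),(.046,.056)):
            q=P[(P[:,2]>lo)&(P[:,2]<hi)]
            if len(q)>10:print(n,lo,len(q),np.percentile(q,[2,50,98],axis=0).round(4).tolist())
E
python3 - <<'E'
from look import *
layers([(.033,.042),(.016,.0235)],.408,-.28);arbor()
E
```

```text
20.9 [ 0.40837133 -0.28045926  0.26237153] 1.000831810009853 [-0.8  0.5 -0.7]
(0.033, 0.042) 6998 [[0.3821, -0.3068, 0.034], [0.4078, -0.2797, 0.0379], [0.4339, -0.254, 0.0394]] mid [ 0.408  -0.2804  0.0367]
(0.016, 0.0235) 1602 [[0.3764, -0.2887, 0.0165], [0.4108, -0.2577, 0.02], [0.4405, -0.2478, 0.0229]] mid [ 0.4085 -0.2682  0.0197]
scene 0.0345 140 [[0.6306, -0.1477, 0.0346], [0.6499, -0.1283, 0.0396], [0.6632, -0.1088, 0.0457]]
scene 0.046 473 [[0.6197, -0.1515, 0.0464], [0.6424, -0.1305, 0.0502], [0.6629, -0.1099, 0.0536]]
side 0.0345 127 [[0.62, -0.141, 0.0347], [0.6373, -0.1196, 0.0384], [0.6607, -0.1075, 0.0459]]
side 0.046 218 [[0.6209, -0.1514, 0.0463], [0.6395, -0.1254, 0.05], [0.6627, -0.1069, 0.0544]]
```

The cup washer is on the arbor at the right height, level by extents. Gripping the yellow wheel.

play_rows --motion '[[[0,0,0],[0,0,-0.025],1],[[0,0,0],[0,0,-0.03],1],[[0,0,0],[0,0,-0.02],1],[[0,0,0],[0,0,-0.013],1],[[0,0,0],[0,0,0],1],[[0,0,0],[0,0,0],0.2],[[0,0,0],[0,0,0],0.1],[[0,0,0],[0,0,0],0.1]]'

```text
t: 21.72
tcp_pos: [0.4085, -0.2807, 0.1968]
orientation: [0.707, 0.707, 0.0, 0.001]
force: [-1.1, 0.7, 1.3]
width: 0.633
grip_force: 52.6
```

play_rows --motion '[[[0,0,0],[0,0,0],0],[[0,0,0],[0,0,0],0],[[0,0,0],[0,0,0],0],[[0,0,0],[0,0,0],0],[[0,0,0],[0,0,0],0],[[0,0,0],[0,0,0],0],[[0,0,0],[0,0,0],0],[[0,0,0],[0,0,0],0]]'

```text
t: 22.38
tcp_pos: [0.4085, -0.2807, 0.1968]
orientation: [0.707, 0.707, 0.0, 0.002]
force: [0.6, 0.6, 7.4]
width: 0.632
grip_force: 53.0
```

play_rows --motion '[[[0,0,0],[0,0,0.006],0],[[0,0,0],[0,0,0.012],0],[[0,0,0],[0,0,0.024],0],[[0,0,0],[0,0,0.035],0],[[0,0,0],[0,0,0.04],0],[[0,0,0],[0,0,0.04],0],[[0,0,0],[0,0,0.025],0],[[0,0,0],[0,0,0.008],0]]'

```text
t: 23.05
tcp_pos: [0.4085, -0.2807, 0.342]
orientation: [0.707, 0.707, 0.001, 0.004]
force: [0.1, 0.1, -1.0]
width: 0.632
grip_force: 52.7
```

```bash
python3 - <<'E'
from look import *
layers([(.016,.0235),(.165,.185)],.408,-.28)
E
```

```text
23.05 [ 0.40851443 -0.28074224  0.34202108] 0.6320269166325928 [ 0.1  0.1 -1. ]
(0.016, 0.0235) 4374 [[0.3776, -0.304, 0.0163], [0.4084, -0.2771, 0.0199], [0.4392, -0.2487, 0.0217]] mid [ 0.4084 -0.2764  0.019 ]
(0.165, 0.185) 15589 [[0.3768, -0.3071, 0.1683], [0.4086, -0.277, 0.183], [0.4402, -0.2541, 0.1846]] mid [ 0.4085 -0.2806  0.1765]
```

play_rows --motion '[[[0,0,0],[0.0181,0.0355,0],0],[[0,0,0],[0.0181,0.0355,0],0],[[0,0,0],[0.0181,0.0355,0],0],[[0,0,0],[0.0181,0.0355,0],0],[[0,0,0],[0.0181,0.0355,0],0],[[0,0,0],[0.0181,0.0355,0],0],[[0,0,0],[0.0181,0.0355,0],0],[[0,0,0],[0.0181,0.0355,0],0]]'

```text
t: 23.77
tcp_pos: [0.5162, -0.0657, 0.3359]
orientation: [0.707, 0.707, -0.001, -0.001]
force: [1.1, -0.7, 0.2]
width: 0.635
grip_force: 52.7
```

play_rows --motion '[[[0,0,0],[0.0181,0.0355,0],0],[[0,0,0],[0.0181,0.0355,0],0],[[0,0,0],[0.0181,0.0355,0],0],[[0,0,0],[0.0181,0.0355,0],0],[[0,0,0],[0.0181,0.0355,0],0],[[0,0,0],[0.0181,0.0355,0],0],[[0,0,0],[0.0181,0.0355,0],0],[[0,0,0],[0.0181,0.0355,0],0]]'

```text
t: 24.43
tcp_pos: [0.6249, 0.1471, 0.3354]
orientation: [0.707, 0.707, -0.002, -0.001]
force: [0.7, 0.5, 0.3]
width: 0.635
grip_force: 52.7
```

play_rows --motion '[[[0,0,0],[0,0,0],0],[[0,0,0],[0,0,0],0],[[0,0,0],[0,0,0],0],[[0,0,0],[0,0,0],0],[[0,0,0],[0,0,0],0],[[0,0,0],[0,0,0],0],[[0,0,0],[0,0,0],0],[[0,0,0],[0,0,0],0]]'

```text
t: 25.1
tcp_pos: [0.6249, 0.1452, 0.338]
orientation: [0.707, 0.707, 0.0, 0.0]
force: [-0.2, 0.1, 0.1]
width: 0.637
grip_force: 52.8
```

```bash
cat > pad.py <<'E'
from look import *
def pad(hue,dh,x,y,box=None):
    s=observe();t=s['tcp_pos'];print(s['t'],t,s['width'],s['force'].round(1))
    f=grab_frame('wrist');pickle.dump(f,open('wpad.pkl','wb'));C=cloud(f);H=cv2.cvtColor(f['color'],cv2.COLOR_RGB2HSV).astype(int)
    m=(abs(H[...,0]-hue)<dh)&(H[...,1]>130)&(C[...,2]>.002)&(C[...,2]<.009)&(np.hypot(C[...,0]-x,C[...,1]-y)<.085)
    q=C[m];print('pad',len(q),'medz',np.median(q[:,2]))
    r=cv2.minAreaRect((q[:,:2]*1000).astype(np.float32));print('rect',r)
    # white ring: low saturation pixels within pad hull
    hull=cv2.convexHull(np.argwhere(m)[:,::-1].astype(np.int32));h=cv2.fillConvexPoly(np.zeros(m.shape,np.uint8),hull,1)
    h=cv2.erode(h,np.ones((7,7)))>0
    w=h&(H[...,1]<130)&(H[...,2]>90)&(C[...,2]<.012);P=np.array([ray(f,u,v,.006) for v,u in np.argwhere(w)])
    if len(P)>20:
        c,e=circ(P,.0425)
        for _ in range(3):
            P=P[abs(np.hypot(*(P[:,:2]-c).T)-.0425)<.004]; c,e=circ(P,.0425)
        print('ring',len(P),c,e)
E
python3 - <<'E'
from pad import *
pad(24,8,.6255,.146)
E
```

```text
25.1 [0.62488793 0.14518211 0.3379984 ] 0.6368626440624526 [-0.2  0.1  0.1]
pad 9898 medz 0.004070667627776747
rect ((625.423828125, 144.4329833984375), (99.79753875732422, 99.72041320800781), 67.08592987060547)
ring 813 [0.62538658 0.1434419 ] 0.0011676882004899853
```

play_rows --motion '[[[0,0,0],[0.0005,-0.0008,-0.025],0],[[0,0,0],[0,0,-0.035],0],[[0,0,0],[0,0,-0.035],0],[[0,0,0],[0,0,-0.035],0],[[0,0,0],[0,0,-0.03],0],[[0,0,0],[0,0,-0.023],0],[[0,0,0],[0,0,-0.012],0],[[0,0,0],[0,0,-0.004],0]]'

```text
t: 25.82
tcp_pos: [0.6245, 0.1449, 0.1863]
orientation: [0.707, 0.707, -0.002, -0.001]
force: [0.1, -0.8, -0.4]
width: 0.631
grip_force: 52.8
```

play_rows --motion '[[[0,0,0],[0,0,0],0],[[0,0,0],[0,0,0],0],[[0,0,0],[0,0,0],0],[[0,0,0],[0,0,0],0],[[0,0,0],[0,0,0],0],[[0,0,0],[0,0,0],0],[[0,0,0],[0,0,0],0],[[0,0,0],[0,0,0],0]]'

```text
t: 26.48
tcp_pos: [0.6253, 0.1452, 0.1886]
orientation: [0.707, 0.707, 0.0, 0.0]
force: [-0.8, 0.4, -0.1]
width: 0.635
grip_force: 52.8
```

Lower 6 mm, then by 1 mm steps.

play_rows --motion '[[[0,0,0],[0,0,-0.002],0],[[0,0,0],[0,0,-0.002],0],[[0,0,0],[0,0,-0.002],0],[[0,0,0],[0,0,-0.002],0],[[0,0,0],[0,0,0],0],[[0,0,0],[0,0,0],0],[[0,0,0],[0,0,0],0],[[0,0,0],[0,0,0],0]]'

```text
t: 27.15
tcp_pos: [0.6254, 0.1452, 0.1825]
orientation: [0.707, 0.707, 0.0, 0.0]
force: [-0.8, 0.5, -1.4]
width: 0.628
grip_force: 52.8
```

play_rows --motion '[[[0,0,0],[0,0,-0.001],0],[[0,0,0],[0,0,-0.001],0],[[0,0,0],[0,0,0],0],[[0,0,0],[0,0,0],0],[[0,0,0],[0,0,0],0],[[0,0,0],[0,0,0],0],[[0,0,0],[0,0,0],0],[[0,0,0],[0,0,0],0]]'

```text
t: 27.82
tcp_pos: [0.6253, 0.1452, 0.1809]
orientation: [0.707, 0.707, -0.0, 0.0]
force: [0.3, -1.2, -0.1]
width: 0.63
grip_force: 53.0
```

play_rows --motion '[[[0,0,0],[0,0,-0.001],0],[[0,0,0],[0,0,0],0],[[0,0,0],[0,0,0],0],[[0,0,0],[0,0,0],0],[[0,0,0],[0,0,0],0],[[0,0,0],[0,0,0],0],[[0,0,0],[0,0,0],0],[[0,0,0],[0,0,0],0]]'

```text
t: 28.48
tcp_pos: [0.6253, 0.1452, 0.1808]
orientation: [0.707, 0.707, 0.0, 0.0]
force: [-2.5, -0.2, 5.3]
width: 0.637
grip_force: 53.4
```

Set down. Release, rise, return to the pile for the blue wheel.

play_rows --motion '[[[0,0,0],[0,0,0],0.5],[[0,0,0],[0,0,0],1],[[0,0,0],[0,0,0],1],[[0,0,0],[0,0,0.015],1],[[0,0,0],[0,0,0.045],1],[[0,0,0],[0,0,0.05],1],[[0,0,0],[0,0,0.05],1],[[0,0,0],[0,0,0.05],1]]'

```text
t: 29.15
tcp_pos: [0.625, 0.1451, 0.3399]
orientation: [0.707, 0.707, -0.0, -0.0]
force: [0.9, 0.0, -0.2]
width: 1.001
grip_force: 0.0
```

play_rows --motion '[[[0,0,0],[-0.0181,-0.0354,0],1],[[0,0,0],[-0.0181,-0.0354,0],1],[[0,0,0],[-0.0181,-0.0354,0],1],[[0,0,0],[-0.0181,-0.0354,0],1],[[0,0,0],[-0.0181,-0.0354,0],1],[[0,0,0],[-0.0181,-0.0354,0],1],[[0,0,0],[-0.0181,-0.0354,0],1],[[0,0,0],[-0.0181,-0.0354,0],1]]'

```text
t: 29.82
tcp_pos: [0.5159, -0.0683, 0.3385]
orientation: [0.707, 0.707, 0.0, 0.0]
force: [-0.1, -0.2, -0.7]
width: 1.004
grip_force: 0.0
```

play_rows --motion '[[[0,0,0],[-0.0181,-0.0354,0],1],[[0,0,0],[-0.0181,-0.0354,0],1],[[0,0,0],[-0.0181,-0.0354,0],1],[[0,0,0],[-0.0181,-0.0354,0],1],[[0,0,0],[-0.0181,-0.0354,0],1],[[0,0,0],[-0.0181,-0.0354,0],1],[[0,0,0],[-0.0181,-0.0354,0],1],[[0,0,0],[-0.0181,-0.0354,0],1]]'

```text
t: 30.48
tcp_pos: [0.4073, -0.2808, 0.3386]
orientation: [0.707, 0.707, 0.0, 0.001]
force: [0.4, -0.6, 0.2]
width: 0.998
grip_force: 0.0
```

play_rows --motion '[[[0,0,0],[0,0,-0.035],1],[[0,0,0],[0,0,-0.035],1],[[0,0,0],[0,0,-0.03],1],[[0,0,0],[0,0,-0.03],1],[[0,0,0],[0,0,0],1],[[0,0,0],[0,0,0],1],[[0,0,0],[0,0,0],1],[[0,0,0],[0,0,0],1]]'

```text
t: 31.15
tcp_pos: [0.409, -0.2801, 0.2421]
orientation: [0.707, 0.707, 0.0, 0.002]
force: [-0.0, -1.3, -0.1]
width: 1.001
grip_force: 0.0
```

```bash
python3 - <<'E'
from look import *
layers([(.016,.0235)],.408,-.28)
E
```

```text
31.15 [ 0.40898471 -0.2800605   0.24206811] 1.0005145138901335 [-0.  -1.3 -0.1]
(0.016, 0.0235) 9824 [[0.3778, -0.3106, 0.0164], [0.4086, -0.2787, 0.02], [0.4391, -0.2489, 0.0215]] mid [ 0.4084 -0.2797  0.0189]
```

play_rows --motion '[[[0,0,0],[0,0,-0.03],1],[[0,0,0],[0,0,-0.03],1],[[0,0,0],[0,0,-0.02],1],[[0,0,0],[0,0,-0.009],1],[[0,0,0],[0,0,0],1],[[0,0,0],[0,0,0],0.5],[[0,0,0],[0,0,0],0.3],[[0,0,0],[0,0,0],0.2]]'

```text
t: 31.87
tcp_pos: [0.4089, -0.2801, 0.1752]
orientation: [0.707, 0.707, 0.0, 0.002]
force: [-0.9, 0.9, 5.1]
width: 0.751
grip_force: 55.2
```

play_rows --motion '[[[0,0,0],[0,0,0],0.2],[[0,0,0],[0,0,0],0.2],[[0,0,0],[0,0,0],0.2],[[0,0,0],[0,0,0],0.2],[[0,0,0],[0,0,0],0.2],[[0,0,0],[0,0,0],0.2],[[0,0,0],[0,0,0],0.2],[[0,0,0],[0,0,0],0.2]]'

```text
t: 32.53
tcp_pos: [0.4089, -0.2801, 0.1752]
orientation: [0.707, 0.707, 0.0, 0.002]
force: [-0.9, 0.6, 6.4]
width: 0.752
grip_force: 55.5
```

play_rows --motion '[[[0,0,0],[0,0,0.006],0.2],[[0,0,0],[0,0,0.012],0.2],[[0,0,0],[0,0,0.024],0.2],[[0,0,0],[0,0,0.035],0.2],[[0,0,0],[0,0,0.04],0.2],[[0,0,0],[0,0,0.04],0.2],[[0,0,0],[0,0,0.025],0.2],[[0,0,0],[0,0,0.008],0.2]]'

```text
t: 33.2
tcp_pos: [0.409, -0.2802, 0.3203]
orientation: [0.707, 0.707, 0.001, 0.004]
force: [-0.4, 0.1, -1.1]
width: 0.748
grip_force: 55.4
```

play_rows --motion '[[[0,0,0],[0.0033,0.024,0],0.2],[[0,0,0],[0.0065,0.046,0],0.2],[[0,0,0],[0.0065,0.046,0],0.2],[[0,0,0],[0.0065,0.046,0],0.2],[[0,0,0],[0.0065,0.046,0],0.2],[[0,0,0],[0.0065,0.046,0],0.2],[[0,0,0],[0.0065,0.046,0],0.2],[[0,0,0],[0.0065,0.046,0],0.2]]'

```text
t: 33.87
tcp_pos: [0.4441, -0.0185, 0.3153]
orientation: [0.707, 0.707, -0.0, -0.0]
force: [0.3, -0.0, -0.6]
width: 0.751
grip_force: 55.4
```

play_rows --motion '[[[0,0,0],[0.0032,0.03,0],0.2],[[0,0,0],[0,0,0],0.2],[[0,0,0],[0,0,0],0.2],[[0,0,0],[0,0,0],0.2],[[0,0,0],[0,0,0],0.2],[[0,0,0],[0,0,0],0.2],[[0,0,0],[0,0,0],0.2],[[0,0,0],[0,0,0],0.2]]'

```text
t: 34.53
tcp_pos: [0.4471, 0.0016, 0.3159]
orientation: [0.708, 0.707, -0.0, -0.0]
force: [-0.9, -0.5, -1.4]
width: 0.753
grip_force: 55.4
```

```bash
python3 - <<'E'
from pad import *
pad(110,12,.448,.002)
f=pickle.load(open('wpad.pkl','rb'));P=cloud(f).reshape(-1,3);z=observe()['tcp_pos'][2]
q=P[(abs(P[:,2]-(z-.153))<.003)&(np.hypot(P[:,0]-.448,P[:,1])<.06)];print('held top',len(q),np.percentile(q,[1,50,99],axis=0).round(4).tolist())
E
```

```text
34.5333 [0.44706458 0.00162997 0.31589708] 0.7525226181294234 [-0.9 -0.5 -1.4]
pad 8822 medz 0.004088344561240964
rect ((446.77984619140625, 6.176361083984375), (99.43214416503906, 89.05170440673828), 4.9345502853393555)
ring 968 [ 0.44739458 -0.00066995] 0.0011274462103984377
held top 16964 [[0.4112, -0.0288, 0.16], [0.4462, 0.0057, 0.1608], [0.4814, 0.0325, 0.1649]]
```

play_rows --motion '[[[0,0,0],[0,-0.0008,-0.025],0.2],[[0,0,0],[0,0,-0.035],0.2],[[0,0,0],[0,0,-0.035],0.2],[[0,0,0],[0,0,-0.03],0.2],[[0,0,0],[0,0,-0.025],0.2],[[0,0,0],[0,0,-0.015],0.2],[[0,0,0],[0,0,-0.005],0.2],[[0,0,0],[0,0,0],0.2]]'

```text
t: 35.25
tcp_pos: [0.4467, 0.0016, 0.1875]
orientation: [0.707, 0.707, -0.001, -0.001]
force: [-0.7, -0.4, -2.2]
width: 0.752
grip_force: 55.5
```

play_rows --motion '[[[0,0,0],[0,0,-0.002],0.2],[[0,0,0],[0,0,-0.002],0.2],[[0,0,0],[0,0,-0.002],0.2],[[0,0,0],[0,0,0],0.2],[[0,0,0],[0,0,0],0.2],[[0,0,0],[0,0,0],0.2],[[0,0,0],[0,0,0],0.2],[[0,0,0],[0,0,0],0.2]]'

```text
t: 35.92
tcp_pos: [0.4472, 0.0018, 0.184]
orientation: [0.707, 0.707, 0.0, 0.0]
force: [0.0, -0.2, -0.8]
width: 0.75
grip_force: 55.5
```

play_rows --motion '[[[0,0,0],[0,0,-0.001],0.2],[[0,0,0],[0,0,-0.001],0.2],[[0,0,0],[0,0,-0.001],0.2],[[0,0,0],[0,0,0],0.2],[[0,0,0],[0,0,0],0.2],[[0,0,0],[0,0,0],0.2],[[0,0,0],[0,0,0],0.2],[[0,0,0],[0,0,0],0.2]]'

```text
t: 36.58
tcp_pos: [0.4472, 0.0018, 0.1817]
orientation: [0.707, 0.707, 0.0, 0.0]
force: [-0.0, 0.6, -1.2]
width: 0.745
grip_force: 55.5
```

play_rows --motion '[[[0,0,0],[0,0,-0.001],0.2],[[0,0,0],[0,0,0],0.2],[[0,0,0],[0,0,0],0.2],[[0,0,0],[0,0,0],0.2],[[0,0,0],[0,0,0],0.2],[[0,0,0],[0,0,0],0.2],[[0,0,0],[0,0,0],0.2],[[0,0,0],[0,0,0],0.2]]'

```text
t: 37.25
tcp_pos: [0.4472, 0.0018, 0.1812]
orientation: [0.707, 0.707, 0.0, 0.0]
force: [-2.1, 0.1, 5.5]
width: 0.749
grip_force: 55.8
```

Contact; release, rise, and step back toward the base for a clear look.

play_rows --motion '[[[0,0,0],[0,0,0],1],[[0,0,0],[0,0,0],1],[[0,0,0],[0,0,0],1],[[0,0,0],[0,0,0],1],[[0,0,0],[0,0,0.02],1],[[0,0,0],[0,0,0.045],1],[[0,0,0],[0,0,0.05],1],[[0,0,0],[0,0,0.05],1]]'

```text
t: 37.92
tcp_pos: [0.4465, 0.0018, 0.3054]
orientation: [0.707, 0.707, -0.001, -0.001]
force: [1.0, -0.4, -0.1]
width: 1.004
grip_force: 0.0
```

play_rows --motion '[[[0,0,0],[-0.02,0,0.03],1],[[0,0,0],[-0.02,0,0.03],1],[[0,0,0],[-0.02,0,0.03],1],[[0,0,0],[-0.02,0,0],1],[[0,0,0],[-0.02,0,0],1],[[0,0,0],[0,0,0],1],[[0,0,0],[0,0,0],1],[[0,0,0],[0,0,0],1]]'

```text
t: 38.58
tcp_pos: [0.3726, 0.0018, 0.3721]
orientation: [0.707, 0.707, 0.0, 0.0]
force: [1.1, 0.1, 0.3]
width: 0.997
grip_force: 0.0
```

```bash
python3 - <<'E'
from look import *
a=grab_frame('scene');b=grab_frame('side');arbor()
for n,f in(('scene',a),('side',b)):
    P=cloud(f).reshape(-1,3)
    for l,x,y,r,lo,hi in(('yw',.6255,.1445,.05,.019,.03),('bw',.447,.001,.055,.023,.034),('ambA',.562,-.325,.035,.006,.03),('ambB',.568,.322,.035,.006,.03),('torch',.598,.005,.04,.11,.13)):
        q=P[(np.hypot(P[:,0]-x,P[:,1]-y)<r)&(P[:,2]>lo)&(P[:,2]<hi)]
        if len(q)>10:p=np.percentile(q,[1,50,99],axis=0);print(n,l,len(q),'mid',((p[0]+p[2])/2).round(4),'z',p[:,2].round(4))
cv2.imwrite('pics/fin.png',np.vstack([cv2.resize(a['color'][150:370,110:520,::-1],(560,300)),cv2.resize(b['color'][120:430,210:420,::-1],(560,300))*1]))
E
```

```text
scene 0.0345 137 [[0.631, -0.1505, 0.0348], [0.6502, -0.1299, 0.039], [0.664, -0.1088, 0.0459]]
scene 0.046 473 [[0.6197, -0.1517, 0.0462], [0.643, -0.1301, 0.0502], [0.6628, -0.1098, 0.0534]]
side 0.0345 118 [[0.6207, -0.1404, 0.0347], [0.6386, -0.1173, 0.038], [0.6605, -0.1068, 0.0458]]
side 0.046 231 [[0.621, -0.151, 0.0464], [0.6397, -0.1253, 0.0499], [0.6627, -0.106, 0.0543]]
scene yw 759 mid [0.6246 0.1457 0.0228] z [0.0194 0.0231 0.0262]
scene bw 796 mid [0.4469 0.0027 0.0267] z [0.0234 0.0272 0.0301]
scene ambA 413 mid [ 0.5614 -0.3257  0.0149] z [0.0072 0.0177 0.0226]
scene ambB 287 mid [0.5681 0.3179 0.0141] z [0.0068 0.0158 0.0213]
scene torch 415 mid [0.5948 0.0052 0.1167] z [0.1116 0.1196 0.1219]
side yw 706 mid [0.6249 0.1479 0.0227] z [0.0193 0.0227 0.0262]
side bw 773 mid [0.4473 0.005  0.0268] z [0.0233 0.0267 0.0303]
side ambA 185 mid [ 0.5599 -0.3208  0.0144] z [0.0063 0.0162 0.0225]
side ambB 457 mid [0.5674 0.3222 0.0138] z [0.0069 0.0155 0.0207]
side torch 306 mid [0.5947 0.0081 0.1165] z [0.1109 0.119  0.1222]
```

View pics/fin.png

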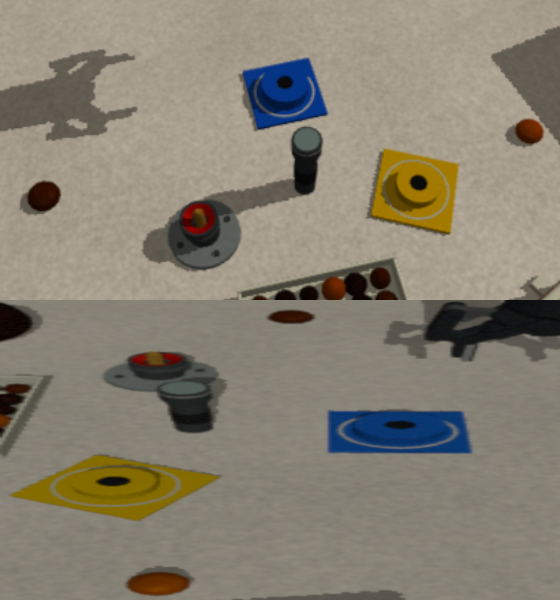

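The picture shows both wheels flat and centred on their pads ((285,90) and (418,185)), the red hollow-up washer on the arbor (200,222), and the torch and lumps undisturbed.

```bash
python3 -c "
from plant import *
print(finish_job())"
```

```text
the job is handed in; nothing more can be done
None
```

I handed the job in at about 39 s. In the last camera check both washers sat on the arbor nose to nose, each wheel lay flat within about 4 mm of its pad's centre, and the torch and lumps had not moved; no verdict came back.

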